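# Fetch the skewer tin from behind the condiments

## Task

Please get the long low skewer tin that is stuck behind the jar, the canister and the pepper mill on the steel condiment rack. First stand all three of those upright on the wooden board, leaving the tin alone until they are out of the way; then lay the tin flat, lid up, in the shallow steel tray, and only then stand each of the three back upright on the very spot of the rack it came from. Do not knock anything over or shift the little pot and shaker at the back of the rack, and let go of everything at the end.

Things in the scene. Friction and masses are not known exactly. Their poses are not given: they have to be found in the camera images.
- jar: Round greenish glass jar, 58 mm diameter, 105 mm tall, with a paper band and a white screw lid (58 mm diameter, the top 23 mm: the place to grip). Origin at the centre of its underside, z up. About 0.3 kg. At the start it stands on one of the three front spots of the rack (which one varies).
- canister: Square steel canister, 56 x 56 mm, 112 mm tall. Origin at the centre of its underside, z up, x and y square to its sides. About 0.25 kg. At the start it stands on one of the three front spots of the rack, roughly square to it.
- mill: Turned dark-wood pepper mill, 54 mm diameter foot, narrow waist, round head of 44 mm diameter between 85 and 113 mm above its foot (the place to grip), small steel nut on top, 120 mm tall in all. Origin at the centre of its underside, z up. About 0.2 kg. At the start it stands on one of the three front spots of the rack.
- tin: Long low closed metal skewer tin, 46 mm (its x) by 150 mm (its y), 44 mm high, lid on top. Origin at the centre of its underside, z up. About 0.22 kg. Lies at the back of the rack, about 13 mm behind the three standing things; grip it across its 46 mm width at mid length.
- rack: Low fixed steel condiment rack, 190 mm (its x, pointing away from the robot) by 290 mm (its y), origin at the centre of its underside on the table, flat top 20 mm above the table; thin end cheeks up to 40 mm and a thin back rail up to 45 mm above the table. Three grey discs 68 mm across mark the front spots, 45 mm in front of its centre (local x = -45 mm) and at local y = -72, 0, +72 mm; things stand within about 3 mm of the disc centres.
- board: Fixed wooden board, 300 mm (its x) by 170 mm (its y), 15 mm thick, the side area for the three standing things. Origin at the centre of its underside on the table. Left or right of the rack.
- tray: Fixed shallow steel tray, 320 mm (its x) by 180 mm (its y) outside, floor 4 mm thick, rim 6 mm wide and 14 mm high. Origin at the centre of its underside on the table. On the other side of the rack from the board.
- pot: Small open white ceramic pot, 38 mm diameter, 30 mm tall, standing at one back corner of the rack (local y about +115 mm) beyond the tin's end. Leave alone. Origin at the centre of its underside.
- shaker: Small clear shaker with a steel cap, 33 mm diameter, 46 mm tall, standing at the other back corner of the rack (local y about -115 mm). Leave alone. Origin at the centre of its underside.
Things that resemble listed ones, but are neither listed nor needed, are in the scene too. What is shaped like the tin but yellow is not meant.

How it is judged:
On the way, in this order (a step that is already met when the one before it is completed fails the run):
1. jar, canister and mill all stand released on the wooden board, the tin still in its place on the rack (x of jar in the frame of board between -0.135 and 0.135 m and y of jar in the frame of board between -0.07 and 0.07 m and z of jar in the frame of board between 0.01 and 0.02 m and angle between each of jar, canister, mill's own z axis and vertical below 0.1 rad and contact force between the fingers and jar below 0.1 N and linear speed of each of jar, canister, mill below 0.02 m/s and x of canister in the frame of board between -0.135 and 0.135 m and y of canister in the frame of board between -0.07 and 0.07 m and z of canister in the frame of board between 0.01 and 0.02 m and contact force between the fingers and canister below 0.1 N and x of mill in the frame of board between -0.135 and 0.135 m and y of mill in the frame of board between -0.07 and 0.07 m and z of mill in the frame of board between 0.01 and 0.02 m and contact force between the fingers and mill below 0.1 N and distance of tin from where it was at the start of the episode below 0.02 m), for 0.2 s.
2. the tin lies flat and released in the steel tray while the three still stand on the board (z of tin in the frame of tray between 0.001 and 0.009 m and x of tin in the frame of tray between -0.14 and 0.14 m and y of tin in the frame of tray between -0.07 and 0.07 m and angle between tin's own z axis and vertical below 0.06 rad and contact force between the fingers and tin below 0.1 N and linear speed of tin below 0.02 m/s and x of jar in the frame of board between -0.135 and 0.135 m and y of jar in the frame of board between -0.07 and 0.07 m and z of jar in the frame of board between 0.01 and 0.02 m and angle between each of jar, canister, mill's own z axis and vertical below 0.1 rad and x of canister in the frame of board between -0.135 and 0.135 m and y of canister in the frame of board between -0.07 and 0.07 m and z of canister in the frame of board between 0.01 and 0.02 m and x of mill in the frame of board between -0.135 and 0.135 m and y of mill in the frame of board between -0.07 and 0.07 m and z of mill in the frame of board between 0.01 and 0.02 m), for 0.2 s.
3. the three stand released on the rack where they came from, the tin in the tray (z of tin in the frame of tray between 0.001 and 0.009 m and x of tin in the frame of tray between -0.14 and 0.14 m and y of tin in the frame of tray between -0.07 and 0.07 m and angle between tin's own z axis and vertical below 0.06 rad and distance of each of jar, canister, mill from where it was at the start of the episode below 0.015 m and angle between each of jar, canister, mill's own z axis and vertical below 0.1 rad and contact force between the fingers and jar below 0.1 N and linear speed of each of jar, canister, mill, tin below 0.02 m/s and contact force between the fingers and canister below 0.1 N and contact force between the fingers and mill below 0.1 N and contact force between the fingers and tin below 0.1 N), for 0.2 s.
At the end, for the whole second after the job is handed in: The tin lies flat, lid up, on the floor of the steel tray; jar, canister and mill each stand upright within 15 mm of where they stood at the start; all are released and at rest (all of step 3); the robot touches nothing.
It fails at once if the pot or the shaker is shifted by more than 25 mm (distance of any of pot, shaker from where it was at the start of the episode above 0.025 m).
It fails at once if the jar, canister, mill or tin is knocked or tipped over (angle between any of jar, canister, mill, tin's own z axis and vertical above 0.7 rad).
It also fails if it takes over 138 s, if anything falls off the work surface, if the arm or the gripper's body presses on something with over 40 N, if the wrist force passes 120 N, or if a joint passes its speed limit or range.

## Robot

A 6-joint arm with a two-finger parallel gripper is mounted at the origin on the work surface. World frame = base frame: x ahead of the robot, y to its left, z up, the work surface at z = 0. Lengths are in m, angles in rad, forces in N, time in s.
With the tool pointing down it reaches from about 0.35 to 0.975 m from the base axis. Payload 4.9 kg.
Tool frame: the origin (TCP) lies at the very end of the fingers, on their centre line; the grasp point (between the pads) lies 19 mm behind it; x points along the fingers, z is the direction in which the jaws open and shut, and the axes are right-handed (so a half turn about x gives the same grasp; the last joint's range is limited). The gripper opens to 85 mm and grips with 20 to 120 N. Pads are 22 mm wide; open, the fingers measure 114 mm over their backs; the gripper's body (76 mm by 85 mm) begins 54 mm behind the grasp point. The pads swing forward as they close: fully open they stand 13 mm farther back than shut.
Start: joints at [-1.398, 0.053, 1.613, -0, 1.476, -0.119], TCP at [0.18, -0.599, 0.202] pointing down, gripper open.
Joint ranges: [-3.01, 3.01], [-1.01, 2.22], [0.06, 2.58], [-1.02, 4.17], [0.09, 2.62], [-3.14, 3.14]. Speed limits (rad/s): [2.57, 2.57, 3.14, 3.14, 3.14, 3.14].

## Interface

Orientations are given as a unit quaternion [w, x, y, z].
In Python, from plant import manip, viewer gives the robot as it stands.
- The arm moves only by the shell command python3 -m inch 'ROWS'. ROWS is JSON, a list of rows, each an object with "fingers": the opening, from -1 (shut) to 1 (fully open), so that 0 is half open; "delta_pos": the shift along the tool's x, y, z in cm, a list of three; "twist": the turn, a rotation vector about the tool's x, y, z in degrees, a list of three. A call has 1 to 5 rows; each row shifts and turns the commanded pose from where the row before left it, along the tool's axes as they then stand; what a row does not reach is not made up. A row lasts 1/8 s, in which the tool goes at most 62.5 mm and 10.7 degrees, less where a joint would pass 70% of its speed; a pose out of reach is approached as far as the arm can. A call is refused whole if a number of a shift passes 6.25 or a number of a turn 10.7, either way. A call with a gripper value outside its range is refused whole. The fingers move at their own pace and stop on an object; the grip force is fixed at half the most. Time passes only in rows, so rows that do not move let the fingers close. It gives the time, the measured TCP pose, the force and the opening at its end, in the units of the state.
- manip.state(): the state, without advancing time (a new reading comes with each control period).
- viewer.grab_frame(name): name is "side" or "top"; returns a dict with "pixels" (480x640x3 uint8, blue, green, red), "range_z" (480x640 float32, m along the optical axis (not along the pixel's ray), 0 where there is no reading), "K" (3x3 intrinsics, pixels), "pose" (4x4, takes a point from camera to world coordinates). Camera axes: x right, y down, z forward; pixel columns grow to the right and rows downward; lengths in m; the calibration is good to about 2 mm. A picture is of the moment at which its call begins.
- manip.job_done(): hands the job in, once; it reports no verdict.
The state is a dict: "time": time; "joint_pos": joint angles; "joint_vel": joint speeds; "joint_efforts": joint torques, N m; "tool_pos": TCP position; "tool_rot": TCP orientation; "contact_force": force on the tool from outside, world axes, zero at the start; "ft_torque": the same for the moment, N m; "gripper_width": opening from 0.0 (shut) to 1.0 (fully open).
Only numpy, scipy, OpenCV 4.12 (cv2) and the standard library are available. Lean on these libraries where they do the work, as an engineer would, in place of code of your own. Each camera call takes 0.05 s, during which the arm holds its last target.

## Working session

There is one attempt and no reset: what is moved stays moved. The work goes in short steps, Python scripts to look and compute and a shell command to move; the robot and the scene stay as the last step left them, time stands still between calls to the robot, and variables do not carry over. Pictures are saved under pics/ and viewed, and the job is handed in when it is done.

```bash
ls; mkdir -p pics
cat > h.py <<'E'
import numpy as np, cv2
from plant import manip, viewer
def grab(n,fn):
    f=viewer.grab_frame(n); cv2.imwrite('pics/'+fn+'.png',f['pixels']); np.savez('pics/'+fn+'.npz',**{k:np.array(f[k]) for k in ('pixels','range_z','K','pose')}); return f
def load(fn): return np.load('pics/'+fn+'.npz')
def cloud(f):
    z=f['range_z'].astype(float);K=f['K'];v,u=np.mgrid[:z.shape[0],:z.shape[1]]
    P=np.stack([(u-K[0,2])/K[0,0]*z,(v-K[1,2])/K[1,1]*z,z],-1)
    W=P@f['pose'][:3,:3].T+f['pose'][:3,3]; W[z<=0]=np.nan; return W
def ray(f,u,v,h):
    K=f['K'];d=f['pose'][:3,:3]@np.array([(u-K[0,2])/K[0,0],(v-K[1,2])/K[1,1],1]);o=f['pose'][:3,3]
    return o+d*(h-o[2])/d[2]
E
python3 - <<'E'
from h import *
for n in('side','top'):
    f=grab(n,n+'0');print(n,f['K'].tolist(),f['pose'].round(3).tolist())
print(manip.state())
E
```

```text
pics
side [[448.4566470168066, 0.0, 309.540967839929], [0.0, 448.4566470168066, 244.8754203482419], [0.0, 0.0, 1.0]] [[0.991, -0.08, 0.105, 0.361], [-0.131, -0.67, 0.731, -0.607], [0.012, -0.738, -0.674, 0.618], [0.0, 0.0, 0.0, 1.0]]
top [[439.88435125880767, 0.0, 320.8968555295014], [0.0, 439.88435125880767, 238.65085627228729], [0.0, 0.0, 1.0]] [[-0.008, -0.99, 0.138, 0.327], [-1.0, 0.01, 0.008, -0.017], [-0.01, -0.138, -0.99, 0.91], [0.0, 0.0, 0.0, 1.0]]
{'time': 0.1, 'joint_pos': array([-1.39800117e+00,  5.33354633e-02,  1.61419530e+00,  9.34152050e-06,
        1.47602493e+00, -1.18998812e-01]), 'joint_vel': array([ 0.00295167, -0.0010534 , -0.00212287,  0.00034443, -0.00090448,
        0.00072648]), 'joint_efforts': array([-3.85997528e-04, -3.94906783e+01, -3.71365178e+01, -1.29909677e-04,
        3.90229456e-03, -2.05850739e-06]), 'tool_pos': array([ 0.17968675, -0.59794145,  0.2012353 ]), 'tool_rot': array([ 0.56687594,  0.4224778 ,  0.56787898, -0.42151826]), 'contact_force': array([ 0.13531505, -0.02316133, -0.70985112]), 'ft_torque': array([-0.01744375,  0.00203002, -0.03748112]), 'gripper_width': 1.0036594877402967}
```

View pics/side0.png

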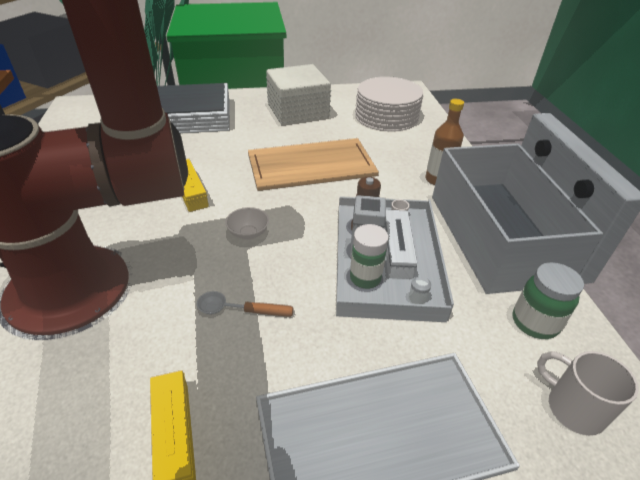

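View pics/top0.png

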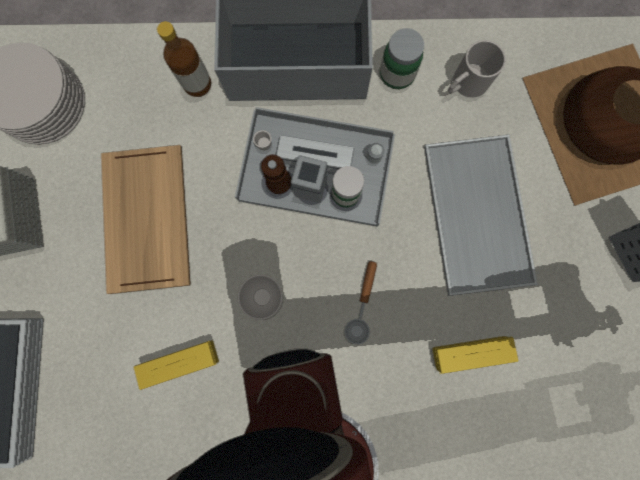

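The top view shows the mill, canister and jar at about (275,170), (309,172) and (347,185), with the tin at (315,152). The board is on the left (+y) and the tray on the right. Next I measure from the cloud.

Run:
```python
from h import *
for cam in('top0','side0'):
    f=load(cam);W=cloud(f)
    def comp(name,zl,zh,box,show=True):
        x0,x1,y0,y1=box
        m=((W[...,2]>zl)&(W[...,2]<zh)&(W[...,0]>x0)&(W[...,0]<x1)&(W[...,1]>y0)&(W[...,1]<y1)).astype(np.uint8)
        n,l,s,c=cv2.connectedComponentsWithStats(m)
        for i in range(1,n):
            if s[i,4]>25:
                p=W[l==i]; r=cv2.minAreaRect((p[:,:2]*1000).astype(np.float32)); cc,rad=cv2.minEnclosingCircle((p[:,:2]*1000).astype(np.float32))
                print(cam,name,s[i,4],c[i].round(0),'z',np.nanmedian(p[:,2]).round(4),'rect',np.round(r[0],1),np.round(r[1],1),round(r[2],1),'circ',np.round(cc,1),round(rad,1))
    R=(0.3,0.75,-0.2,0.2)
    comp('tall',.118,.15,R)
    comp('tin',.058,.07,R)
    comp('mid',.042,.057,R)
    comp('rail',.03,.0415,R)
    comp('racktop',.015,.025,R)
    comp('board',.011,.019,(0.3,.75,.15,.6))
    comp('tray',.010,.018,(0.2,.75,-.6,-.15)); comp('trayfl',.002,.009,(0.2,.75,-.6,-.15))
    for u,v in [(255,111),(393,131),(378,224),(238,200)] if cam=='top0' else []: print(W[v,u], ray(f,u,v,.04).round(3))
```

```text
top0 tall 473 [272. 166.] z 0.1338 rect [571.5  77.9] [42.7 43.2] 75.9 circ [571.6  78. ] 22.0
top0 tall 953 [308. 173.] z 0.1329 rect [558.1  11.6] [56.4 57.8] 74.9 circ [557.9  11.6] 37.2
top0 tall 762 [348. 181.] z 0.1259 rect [543.1 -60.7] [56.8 56. ] 10.0 circ [542.9 -60.3] 29.0
top0 tin 1519 [314. 151.] z 0.065 rect [620.5   1.6] [150.4  47.9] 78.9 circ [621.7   1.8] 76.5
top0 tin 114 [375. 152.] z 0.0632 rect [ 622.1 -121. ] [30.5 30.6] 0.5 circ [ 622.3 -120.9] 16.4
top0 tin 44 [278. 182.] z 0.0611 rect [561.3  73.5] [15.  36.5] 26.2 circ [567.2  76.4] 18.3
top0 tin 38 [306. 195.] z 0.0645 rect [531.7  17.7] [54.1  3.4] 77.8 circ [533.3  17.3] 27.1
top0 tin 34 [342. 201.] z 0.0643 rect [521.4 -52. ] [46.4 12. ] 67.9 circ [527.  -54.2] 23.2
top0 mid 366 [323. 120.] z 0.0454 rect [695.  -16.8] [288.1   6.6] 78.8 circ [694.6 -16.7] 144.1
top0 mid 123 [262. 138.] z 0.0495 rect [654.  109.4] [37.1 34.8] 1.0 circ [654.3 109. ] 18.9
top0 mid 88 [376. 149.] z 0.0527 rect [ 627.2 -123.2] [19.2 20.7] 6.5 circ [ 628.2 -123.1] 10.9
top0 mid 31 [373. 158.] z 0.0473 rect [ 613.4 -117.6] [30
[... 8063 characters left out ...]
board 73 [374. 123.] z 0.014 rect [700.9 544.3] [ 24.8 116.6] 44.5 circ [708.6 551.8] 58.3
side0 board 4448 [310. 162.] z 0.0163 rect [500.8 359.7] [300.4 175.2] 5.3 circ [500.7 359.1] 170.1
side0 tray 101 [432. 316.] z 0.0137 rect [ 639.5 -156.4] [ 6.6 59.1] 82.9 circ [ 639.7 -154.8] 29.5
side0 tray 2208 [395. 410.] z 0.0139 rect [ 503.4 -336.4] [320.1 181.2] 6.5 circ [ 503.3 -337.1] 181.8
side0 trayfl 105 [430. 319.] z 0.005 rect [ 638.2 -155.9] [ 9.4 70.7] 87.4 circ [ 638.3 -152.1] 35.4
side0 trayfl 22206 [383. 428.] z 0.0045 rect [ 503.8 -334. ] [309.4 168.2] 6.2 circ [ 504.  -334.3] 175.0
side0 trayfl 70 [498. 474.] z 0.0053 rect [ 642.3 -411.5] [62.9  2.2] 6.5 circ [ 642.3 -411.2] 31.4
```

Run:
```python
from h import *
f=load('top0')['pixels'];cv2.imwrite('pics/z1.png',cv2.resize(f[90:240,220:420],None,fx=4,fy=4,interpolation=cv2.INTER_CUBIC))
f=load('side0')['pixels'];cv2.imwrite('pics/z2.png',cv2.resize(f[170:330,310:470],None,fx=3.7,fy=3.7,interpolation=cv2.INTER_CUBIC))
```

```text
(no output)
```

View pics/z1.png

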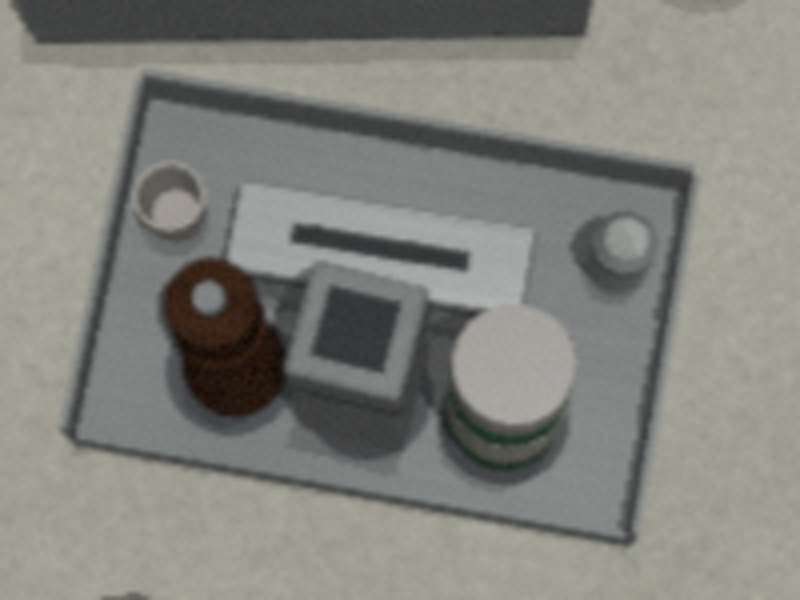

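View pics/z2.png

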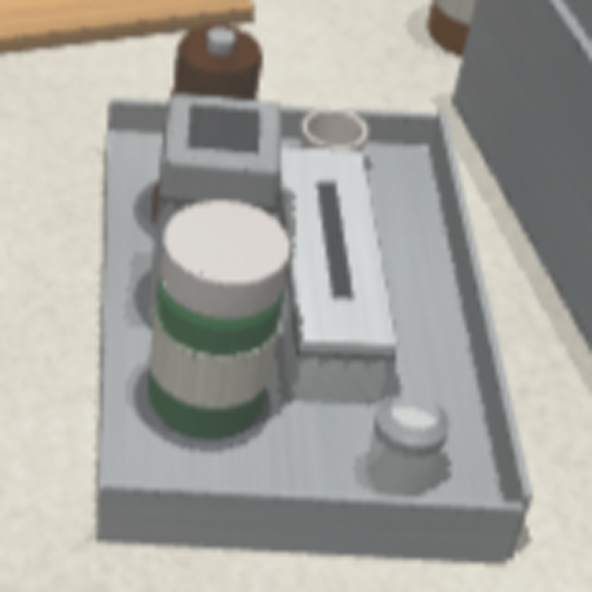

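```bash
cat > go.py <<'E'
import sys; from h import *
from scipy.spatial.transform import Rotation as R
def goto(x,y,z,yaw=None):
    s=manip.state();q=s['tool_rot'];r=R.from_quat([q[1],q[2],q[3],q[0]]);M=r.as_matrix()
    zz=M[:,2];cur=np.degrees(np.arctan2(zz[1],zz[0]))
    print('t',round(s['time'],2),'pos',s['tool_pos'].round(4),'zyaw',round(cur,2),'xdown',M[:,0].round(4),'F',s['contact_force'].round(1),'grip',round(s['gripper_width'],3),'j',s['joint_pos'].round(2))
    yaw=cur if yaw is None else yaw
    t=np.radians(yaw);Z=np.array([np.cos(t),np.sin(t),0]);X=np.array([0,0,-1.]);T=np.stack([X,np.cross(Z,X),Z],1)
    tw=R.from_matrix(M.T@T).as_rotvec(degrees=True)
    d=np.array([x,y,z])-s['tool_pos']
    print('twist now',tw.round(1),'delta_cm in current axes',(M.T@d*100).round(2),'after-twist axes',(T.T@d*100).round(2),'world',(d*100).round(2))
if __name__=='__main__':
    goto(*[float(a) for a in sys.argv[1:]])
E
python3 go.py .5715 .078 .22 -11
python3 - <<'E'
from h import *
W=cloud(load('top0'))
m=(W[...,0]>.7)&(W[...,0]<.95)&(W[...,1]>-.15)&(W[...,1]<.23)
for z in (.05,.1,.15,.2):
    p=W[m&(W[...,2]>z-.02)&(W[...,2]<z+.02)]; print(z,len(p),p.min(0).round(3) if len(p) else '')
m=(W[...,0]>.6)&(W[...,0]<.95)&(W[...,1]>.15)&(W[...,1]<.4)&(W[...,2]>.03)
print(W[m].min(0),W[m].max(0))
c=[.5007,.359];a=np.radians(5.5);Rb=np.array([[np.cos(a),-np.sin(a)],[np.sin(a),np.cos(a)]])
for l in ((0,.035),(-.08,-.035),(.075,-.035)): print(l,c+Rb@l)
E
```

```text
t 0.1 pos [ 0.1797 -0.5979  0.2012] zyaw -73.28 xdown [-3.0e-04  1.9e-03 -1.0e+00] F [ 0.1 -0.  -0.7] grip 1.004 j [-1.4   0.05  1.61  0.    1.48 -0.12]
twist now [-62.3  -0.1  -0.1] delta_cm in current axes [ -1.76  56.97 -53.47] after-twist axes [-1.88 73.83 25.56] world [39.18 67.59  1.88]
0.05 9091 [ 0.7  -0.15  0.03]
0.1 3240 [ 0.758 -0.15   0.08 ]
0.15 737 [ 0.759 -0.11   0.13 ]
0.2 0 
[0.60148154 0.15001783 0.0300023 ] [0.92778849 0.2893491  0.20394391]
(0, 0.035) [0.4973454  0.39383887]
(-0.08, -0.035) [0.42442291 0.31649347]
(0.075, -0.035) [0.57870932 0.33134956]
```

```bash
python3 -m inch '[{"fingers":1,"delta_pos":[-0.4,0,0],"twist":[-10.4,0,0]},{"fingers":1,"delta_pos":[-0.4,0,0],"twist":[-10.4,0,0]},{"fingers":1,"delta_pos":[-0.4,0,0],"twist":[-10.4,0,0]},{"fingers":1,"delta_pos":[-0.4,0,0],"twist":[-10.4,0,0]},{"fingers":1,"delta_pos":[-0.4,0,0],"twist":[-10.4,0,0]}]'; python3 go.py .5715 .078 .22 -11
```

```text
time: 0.72
tool_pos: [0.1797, -0.5982, 0.2218]
tool_rot: [0.695, 0.129, 0.695, -0.128]
contact_force: [0.9, 0.1, -0.2]
gripper_width: 0.998
t 0.72 pos [ 0.1797 -0.5982  0.2218] zyaw -20.94 xdown [-2.0e-04  1.3e-03 -1.0e+00] F [ 0.9  0.1 -0.2] grip 0.998 j [-1.4   0.04  1.59  0.    1.51 -1.03]
twist now [-9.9 -0.  -0.1] delta_cm in current axes [ 0.25 77.15 12.43] after-twist axes [ 0.18 73.85 25.55] world [39.18 67.62 -0.18]
```

```bash
python3 -m inch '[{"fingers":1,"delta_pos":[0,0,0],"twist":[-9.9,0,0]},{"fingers":1,"delta_pos":[0,5.7,1.97],"twist":[0,0,0]},{"fingers":1,"delta_pos":[0,5.7,1.97],"twist":[0,0,0]},{"fingers":1,"delta_pos":[0,5.7,1.97],"twist":[0,0,0]},{"fingers":1,"delta_pos":[0,5.7,1.97],"twist":[0,0,0]}]'; python3 -m inch '[{"fingers":1,"delta_pos":[0,5.7,1.97],"twist":[0,0,0]},{"fingers":1,"delta_pos":[0,5.7,1.97],"twist":[0,0,0]},{"fingers":1,"delta_pos":[0,5.7,1.97],"twist":[0,0,0]},{"fingers":1,"delta_pos":[0,5.7,1.97],"twist":[0,0,0]},{"fingers":1,"delta_pos":[0,5.7,1.97],"twist":[0,0,0]}]';python3 go.py .5715 .078 .22 -11
```

```text
time: 1.35
tool_pos: [0.3025, -0.3886, 0.2218]
tool_rot: [0.704, 0.071, 0.704, -0.07]
contact_force: [0.4, 0.2, 0.5]
gripper_width: 1.001
time: 1.98
tool_pos: [0.4553, -0.1287, 0.2221]
tool_rot: [0.704, 0.07, 0.704, -0.07]
contact_force: [0.8, -1.0, 0.2]
gripper_width: 0.998
t 1.98 pos [ 0.4553 -0.1287  0.2221] zyaw -11.38 xdown [ 1.e-04 -2.e-04 -1.e+00] F [ 0.8 -1.   0.2] grip 0.998 j [-0.43 -0.34  1.93 -0.    1.55 -0.23]
twist now [-0.4  0.   0. ] delta_cm in current axes [ 0.21 22.56  7.31] after-twist axes [ 0.21 22.51  7.46] world [11.62 20.67 -0.21]
```

```bash
python3 -m inch '[{"fingers":1,"delta_pos":[0,5.6,1.8],"twist":[-0.4,0,0]},{"fingers":1,"delta_pos":[0,5.6,1.87],"twist":[0,0,0]},{"fingers":1,"delta_pos":[0,5.6,1.87],"twist":[0,0,0]},{"fingers":1,"delta_pos":[0,5.6,1.87],"twist":[0,0,0]},{"fingers":1,"delta_pos":[0,0,0],"twist":[0,0,0]}]'; python3 go.py .5715 .078 .101 -11
```

```text
time: 2.6
tool_pos: [0.571, 0.0782, 0.2212]
tool_rot: [0.703, 0.066, 0.705, -0.066]
contact_force: [-1.1, -0.5, -0.1]
gripper_width: 0.999
t 2.6 pos [0.571  0.0782 0.2212] zyaw -10.7 xdown [-1.8e-03  6.0e-04 -1.0e+00] F [-1.1 -0.5 -0.1] grip 0.999 j [ 0.01 -0.07  1.71  0.    1.51  0.19]
twist now [ 0.3 -0.1 -0. ] delta_cm in current axes [ 1.202e+01 -1.000e-02  7.000e-02] after-twist axes [ 1.202e+01 -1.000e-02  5.000e-02] world [  0.05  -0.02 -12.02]
```

Run:
```python
from h import *
a=grab('top','top1')['pixels'];b=grab('side','side1')['pixels']
cv2.imwrite('pics/c1.png',np.hstack([cv2.resize(a[60:260,200:440],(400,333)),cv2.resize(b[130:330,270:510],(400,333))]))
```

```text
(no output)
```

View pics/c1.png

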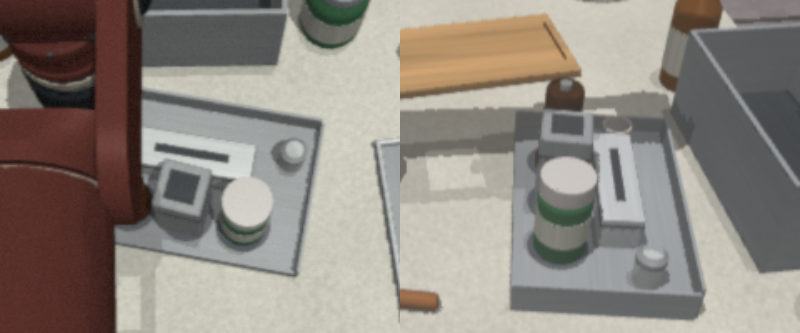

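```bash
python3 -m inch '[{"fingers":1,"delta_pos":[4,0,0.05],"twist":[0,0,0]},{"fingers":1,"delta_pos":[4,0,0],"twist":[0,0,0]},{"fingers":1,"delta_pos":[3,0,0],"twist":[0,0,0]},{"fingers":1,"delta_pos":[1,0,0],"twist":[0,0,0]},{"fingers":1,"delta_pos":[0,0,0],"twist":[0,0,0]}]'; python3 -m inch '[{"fingers":-1,"delta_pos":[0,0,0],"twist":[0,0,0]},{"fingers":-1,"delta_pos":[0,0,0],"twist":[0,0,0]},{"fingers":-1,"delta_pos":[0,0,0],"twist":[0,0,0]},{"fingers":-1,"delta_pos":[0,0,0],"twist":[0,0,0]},{"fingers":-1,"delta_pos":[0,0,0],"twist":[0,0,0]}]'; python3 go.py .5715 .078 .101 -11
```

```text
time: 3.32
tool_pos: [0.5708, 0.074, 0.1024]
tool_rot: [0.704, 0.068, 0.704, -0.068]
contact_force: [0.1, -0.0, -0.1]
gripper_width: 1.004
time: 3.95
tool_pos: [0.5727, 0.0751, 0.1056]
tool_rot: [0.705, 0.068, 0.703, -0.067]
contact_force: [-2.2, 0.2, 9.2]
gripper_width: 0.114
t 3.95 pos [0.5727 0.0751 0.1056] zyaw -10.97 xdown [ 3.7e-03  2.0e-04 -1.0e+00] F [-2.2  0.2  9.2] grip 0.114 j [0.   0.02 1.82 0.   1.31 0.19]
twist now [ 0.   0.2 -0.1] delta_cm in current axes [ 0.46  0.26 -0.17] after-twist axes [ 0.46  0.26 -0.17] world [-0.12  0.29 -0.46]
```

Run:
```python
from h import *
a=grab('top','top2')['pixels'];b=grab('side','side2')['pixels']
cv2.imwrite('pics/c2.png',np.hstack([cv2.resize(a[60:260,200:440],(400,333)),cv2.resize(b[110:310,270:510],(400,333))]))
print(manip.state()['gripper_width'])
```

```text
0.11257621386958463
```

View pics/c2.png

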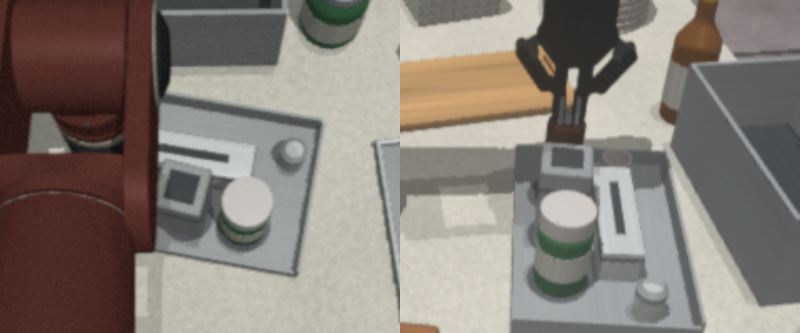

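Run:
```python
from h import *
f=load('side2');b=f['pixels'];W=cloud(f)
cv2.imwrite('pics/c3.png',cv2.resize(b[110:240,320:450],None,fx=4.6,fy=4.6,interpolation=cv2.INTER_CUBIC))
for v in range(150,205,3): print(v,[ (W[v,u]*1000).round(0).tolist() for u in (366,372,378)])
```

```text
150 [[555.0, 63.0, 214.0], [567.0, 69.0, 210.0], [577.0, 65.0, 211.0]]
153 [[556.0, 64.0, 207.0], [668.0, 397.0, 2.0], [577.0, 64.0, 206.0]]
156 [[555.0, 62.0, 202.0], [666.0, 387.0, -1.0], [576.0, 59.0, 202.0]]
159 [[558.0, 69.0, 192.0], [662.0, 370.0, 1.0], [578.0, 63.0, 194.0]]
162 [[558.0, 66.0, 187.0], [651.0, 334.0, 15.0], [579.0, 64.0, 187.0]]
165 [[559.0, 67.0, 181.0], [648.0, 320.0, 15.0], [580.0, 64.0, 181.0]]
168 [[561.0, 71.0, 171.0], [644.0, 303.0, 17.0], [581.0, 64.0, 174.0]]
171 [[560.0, 68.0, 167.0], [642.0, 295.0, 14.0], [581.0, 63.0, 169.0]]
174 [[561.0, 67.0, 161.0], [642.0, 292.0, 7.0], [584.0, 69.0, 158.0]]
177 [[562.0, 69.0, 153.0], [581.0, 94.0, 135.0], [585.0, 68.0, 152.0]]
180 [[562.0, 67.0, 148.0], [576.0, 74.0, 142.0], [585.0, 67.0, 146.0]]
183 [[563.0, 68.0, 140.0], [577.0, 75.0, 135.0], [589.0, 77.0, 132.0]]
186 [[564.0, 69.0, 133.0], [575.0, 67.0, 134.0], [586.0, 64.0, 134.0]]
189 [[562.0, 62.0, 131.0], [573.0, 59.0, 132.0], [586.0, 63.0, 129.0]]
192 [[563.0, 61.0, 125.0], [574.0, 59.0, 125.0], [587.0, 65.0, 120.0]]
195 [[564.0, 61.0, 118.0], [574.0, 56.0, 121.0], [588.0, 64.0, 114.0]]
198 [[555.0, 30.0, 134.0], [565.0, 28.0, 135.0], [578.0, 32.0, 131.0]]
201 [[554.0, 24.0, 132.0], [564.0, 20.0, 134.0], [575.0, 20.0, 133.0]]
204 [[551.0, 13.0, 134.0], [562.0, 14.0, 132.0], [573.0, 12.0, 133.0]]
```

View pics/c3.png

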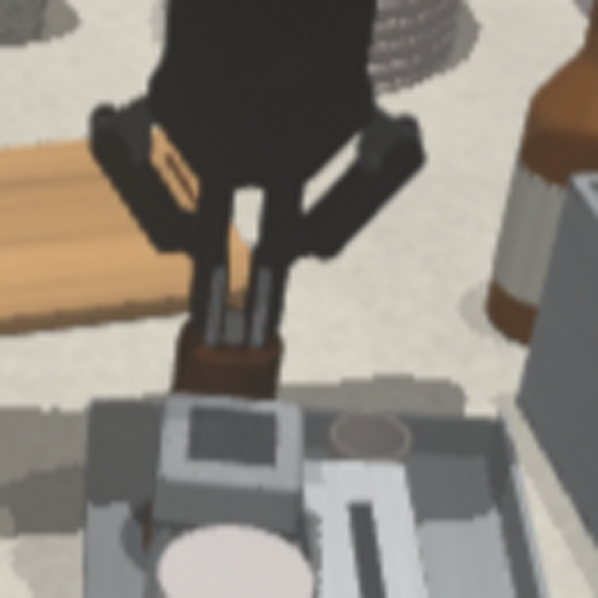

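```bash
python3 -m inch '[{"fingers":1,"delta_pos":[-0.3,0,0],"twist":[0,0,0]},{"fingers":1,"delta_pos":[-0.3,0,0],"twist":[0,0,0]},{"fingers":1,"delta_pos":[0,0,0],"twist":[0,0,0]},{"fingers":1,"delta_pos":[-4,0,0],"twist":[0,0,0]},{"fingers":1,"delta_pos":[-4,0,0],"twist":[0,0,0]}]'; python3 -m inch '[{"fingers":1,"delta_pos":[0,0,0],"twist":[0,0,0]},{"fingers":1,"delta_pos":[0,0,0],"twist":[0,0,0]}]'
python3 - <<'E'
from h import *
b=grab('side','side3');print(manip.state()['tool_pos'])
cv2.imwrite('pics/c4.png',cv2.resize(b['pixels'][40:240,270:470],None,fx=2.9,fy=2.9,interpolation=cv2.INTER_CUBIC))
E
```

```text
time: 4.68
tool_pos: [0.5704, 0.0748, 0.1882]
tool_rot: [0.703, 0.068, 0.705, -0.068]
contact_force: [0.9, -0.1, 0.3]
gripper_width: 0.999
time: 4.92
tool_pos: [0.5707, 0.0748, 0.1876]
tool_rot: [0.703, 0.068, 0.704, -0.068]
contact_force: [-0.8, 0.7, -1.0]
gripper_width: 1.001
[0.57020015 0.07480856 0.18674393]
```

View pics/c4.png

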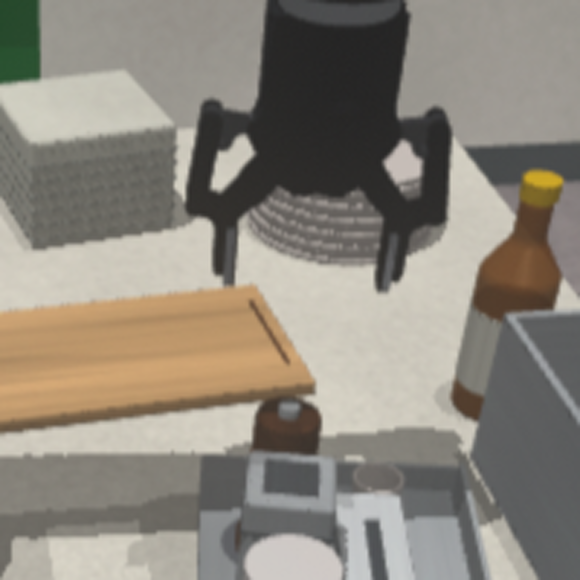

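Run:
```python
from h import *
f=load('side3');W=cloud(f)
for v in range(120,146,2): print(v,[ (W[v,u]*1000).round(0).tolist() for u in (347,349,351,400,402,404)])
m=(W[...,0]>.48)&(W[...,0]<.66)&(W[...,1]>.02)&(W[...,1]<.14)&(W[...,2]>.15)&(W[...,2]<.3)
print(np.percentile(W[m],[0,1,5,95,99,100],axis=0).round(3))
f=load('top0');W=cloud(f)
```

```text
120 [[520.0, 79.0, 264.0], [523.0, 76.0, 265.0], [526.0, 74.0, 266.0], [772.0, 509.0, 34.0], [613.0, 68.0, 264.0], [nan, nan, nan]]
122 [[521.0, 81.0, 260.0], [523.0, 74.0, 263.0], [527.0, 75.0, 262.0], [775.0, 516.0, 24.0], [613.0, 66.0, 262.0], [613.0, 58.0, 266.0]]
124 [[521.0, 80.0, 256.0], [524.0, 75.0, 258.0], [527.0, 74.0, 259.0], [773.0, 509.0, 22.0], [612.0, 61.0, 261.0], [613.0, 56.0, 263.0]]
126 [[521.0, 79.0, 253.0], [524.0, 76.0, 254.0], [527.0, 73.0, 256.0], [615.0, 78.0, 248.0], [611.0, 60.0, 258.0], [614.0, 57.0, 259.0]]
128 [[522.0, 82.0, 248.0], [524.0, 75.0, 251.0], [642.0, 543.0, -1.0], [615.0, 76.0, 246.0], [611.0, 56.0, 256.0], [615.0, 58.0, 255.0]]
130 [[521.0, 76.0, 247.0], [524.0, 75.0, 248.0], [638.0, 525.0, 3.0], [614.0, 73.0, 243.0], [611.0, 57.0, 252.0], [615.0, 57.0, 252.0]]
132 [[521.0, 74.0, 245.0], [524.0, 74.0, 244.0], [636.0, 517.0, 1.0], [613.0, 69.0, 242.0], [613.0, 58.0, 247.0], [616.0, 57.0, 248.0]]
134 [[522.0, 77.0, 239.0], [524.0, 73.0, 241.0], [633.0, 501.0, 3.0], [612.0, 64.0, 241.0], [613.0, 58.0, 244.0], [617.0, 58.0, 244.0]]
136 [[522.0, 76.0, 236.0], [525.0, 74.0, 237.0], [631.0, 493.0, 2.0], [612.0, 61.0, 238.0], [614.0, 58.0, 240.0], [618.0, 59.0, 239.0]]
138 [[618.0, 485.0, 1.0], [623.0, 482.0, 2.0], [622.0, 453.0, 18.0], [611.0, 60.0, 235.0], [615.0, 59.0, 236.0], [617.0, 56.0, 237.0]]
140 [[609.0, 446.0, 17.0], [615.0, 447.0, 16.0], [621.0, 448.0, 15.0], [761.0, 456.0, 2.0], [767.0, 456.0, 2.0], [772.0, 454.0, 2.0]]
142 [[608.0, 437.0, 16.0], [613.0, 438.0, 15.0], [619.0, 436.0, 16.0], [757.0, 443.0, 3.0], [764.0, 445.0, 2.0], [770.0, 446.0, 1.0]]
144 [[606.0, 427.0, 16.0], [611.0, 426.0, 16.0], [615.0, 422.0, 18.0], [756.0, 438.0, 0.0], [760.0, 433.0, 2.0], [766.0, 435.0, 1.0]]
[[0.497 0.047 0.231]
 [0.498 0.051 0.235]
 [0.503 0.052 0.242]
 [0.634 0.092 0.299]
 [0.639 0.098 0.3  ]
 [0.641 0.104 0.3  ]]
```

Run:
```python
from h import *
for n in('side3','side2'):
    f=load(n);W=cloud(f)
    for v in list(range(60,160,4)): print(n,v,[ (W[v,u]*1000).round(0).tolist() for u in (372,378,384)])
```

```text
side3 60 [[545.0, 50.0, 373.0], [552.0, 44.0, 375.0], [560.0, 41.0, 376.0]]
side3 64 [[546.0, 50.0, 367.0], [553.0, 44.0, 369.0], [562.0, 42.0, 370.0]]
side3 68 [[546.0, 50.0, 361.0], [553.0, 43.0, 364.0], [562.0, 41.0, 364.0]]
side3 72 [[546.0, 48.0, 356.0], [555.0, 45.0, 357.0], [563.0, 41.0, 358.0]]
side3 76 [[547.0, 48.0, 350.0], [554.0, 41.0, 352.0], [563.0, 41.0, 352.0]]
side3 80 [[553.0, 69.0, 335.0], [563.0, 67.0, 336.0], [565.0, 42.0, 346.0]]
side3 84 [[554.0, 68.0, 329.0], [563.0, 66.0, 330.0], [573.0, 66.0, 329.0]]
side3 88 [[553.0, 63.0, 325.0], [564.0, 67.0, 322.0], [574.0, 65.0, 323.0]]
side3 92 [[553.0, 59.0, 320.0], [565.0, 68.0, 316.0], [574.0, 66.0, 316.0]]
side3 96 [[554.0, 60.0, 313.0], [565.0, 66.0, 310.0], [575.0, 65.0, 310.0]]
side3 100 [[557.0, 68.0, 303.0], [567.0, 69.0, 302.0], [576.0, 66.0, 303.0]]
side3 104 [[558.0, 69.0, 295.0], [568.0, 69.0, 295.0], [577.0, 65.0, 296.0]]
side3 108 [[695.0, 536.0, 60.0], [708.0, 524.0, 66.0], [724.0, 518.0, 68.0]]
side3 112 [[696.0, 535.0, 49.0], [709.0, 523.0, 54.0], [725.0, 519.0, 56.0]]
side3 116 [[698.0, 539.0, 35.0],
[... 2006 characters left out ...]
 281.0]]
side2 124 [[554.0, 44.0, 273.0], [563.0, 39.0, 275.0], [573.0, 40.0, 274.0]]
side2 128 [[556.0, 46.0, 264.0], [564.0, 41.0, 267.0], [574.0, 41.0, 266.0]]
side2 132 [[563.0, 68.0, 245.0], [574.0, 68.0, 245.0], [583.0, 64.0, 246.0]]
side2 136 [[563.0, 66.0, 238.0], [574.0, 67.0, 238.0], [581.0, 57.0, 243.0]]
side2 140 [[565.0, 67.0, 230.0], [573.0, 62.0, 233.0], [583.0, 58.0, 235.0]]
side2 144 [[566.0, 68.0, 222.0], [575.0, 65.0, 223.0], [583.0, 56.0, 228.0]]
side2 148 [[566.0, 68.0, 214.0], [577.0, 67.0, 214.0], [584.0, 56.0, 220.0]]
side2 152 [[669.0, 402.0, 2.0], [577.0, 65.0, 207.0], [586.0, 57.0, 211.0]]
side2 156 [[666.0, 387.0, -1.0], [576.0, 59.0, 202.0], [586.0, 57.0, 203.0]]
```

The reported TCP height is about 28–35 mm below where the cameras put the fingertips, and the fingers closed only on the nut. The mill still stands. I'll go deeper by that offset.

```bash
python3 -m inch '[{"fingers":1,"delta_pos":[4,0.1,0.1],"twist":[0,0,0]},{"fingers":1,"delta_pos":[4,0.1,0],"twist":[0,0,0]},{"fingers":1,"delta_pos":[3,0,0],"twist":[0,0,0]},{"fingers":1,"delta_pos":[0.8,0,0],"twist":[0,0,0]},{"fingers":1,"delta_pos":[0,0,0],"twist":[0,0,0]}]'; python3 -m inch '[{"fingers":-1,"delta_pos":[0,0,0],"twist":[0,0,0]},{"fingers":-1,"delta_pos":[0,0,0],"twist":[0,0,0]},{"fingers":-1,"delta_pos":[0,0,0],"twist":[0,0,0]},{"fingers":-1,"delta_pos":[0,0,0],"twist":[0,0,0]}]'; python3 go.py .5715 .078 .101 -11;python3 - <<'E'
from h import *
b=grab('side','side4')
cv2.imwrite('pics/c5.png',cv2.resize(b['pixels'][90:290,270:470],None,fx=2.9,fy=2.9,interpolation=cv2.INTER_CUBIC))
W=cloud(b)
for v in list(range(150,205,3)): print(v,[ (W[v,u]*1000).round(0).tolist() for u in (354,357,360,386,390,394)])
E
```

```text
time: 5.6
tool_pos: [0.5718, 0.0766, 0.0695]
tool_rot: [0.703, 0.068, 0.705, -0.068]
contact_force: [0.5, 0.1, 0.8]
gripper_width: 1.004
time: 6.1
tool_pos: [0.5732, 0.0767, 0.0721]
tool_rot: [0.704, 0.068, 0.703, -0.068]
contact_force: [-1.9, -0.8, 5.5]
gripper_width: 0.502
t 6.1 pos [0.5732 0.0767 0.0721] zyaw -10.98 xdown [ 1.7e-03  2.0e-04 -1.0e+00] F [-1.9 -0.8  5.5] grip 0.502 j [0.   0.06 1.83 0.   1.25 0.2 ]
twist now [ 0.   0.1 -0. ] delta_cm in current axes [-2.89  0.09 -0.19] after-twist axes [-2.89  0.09 -0.19] world [-0.17  0.13  2.89]
150 [[536.0, 76.0, 207.0], [541.0, 71.0, 210.0], [547.0, 74.0, 208.0], [592.0, 66.0, 210.0], [598.0, 62.0, 211.0], [605.0, 61.0, 211.0]]
153 [[537.0, 75.0, 202.0], [542.0, 75.0, 201.0], [547.0, 72.0, 203.0], [591.0, 62.0, 206.0], [599.0, 63.0, 205.0], [605.0, 61.0, 206.0]]
156 [[611.0, 362.0, 18.0], [542.0, 74.0, 196.0], [547.0, 72.0, 197.0], [593.0, 65.0, 198.0], [600.0, 63.0, 199.0], [722.0, 378.0, 1.0]]
159 [[609.0, 353.0, 15.0], [549.0, 98.0, 175.0], [548.0, 72.0, 191.0], [nan, nan, nan], [600.0, 62.0, 193.0], [718.0, 362.0, 2.0]]
162 
[... 1332 characters left out ...]
[683.0, 234.0, 1.0]]
192 [[545.0, 79.0, 113.0], [549.0, 73.0, 118.0], [554.0, 70.0, 119.0], [604.0, 67.0, 117.0], [669.0, 219.0, 3.0], [678.0, 220.0, 2.0]]
195 [[546.0, 83.0, 104.0], [541.0, 43.0, 133.0], [547.0, 44.0, 132.0], [604.0, 65.0, 111.0], [666.0, 209.0, 2.0], [676.0, 209.0, 2.0]]
198 [[566.0, 156.0, 41.0], [539.0, 33.0, 134.0], [545.0, 34.0, 132.0], [635.0, 148.0, 41.0], [644.0, 148.0, 41.0], [672.0, 196.0, 3.0]]
201 [[568.0, 158.0, 31.0], [538.0, 26.0, 132.0], [542.0, 23.0, 134.0], [635.0, 145.0, 36.0], [643.0, 141.0, 37.0], [646.0, 125.0, 49.0]]
204 [[538.0, 46.0, 110.0], [536.0, 18.0, 132.0], [541.0, 17.0, 132.0], [635.0, 142.0, 29.0], [644.0, 143.0, 28.0], [646.0, 122.0, 43.0]]
```

View pics/c5.png

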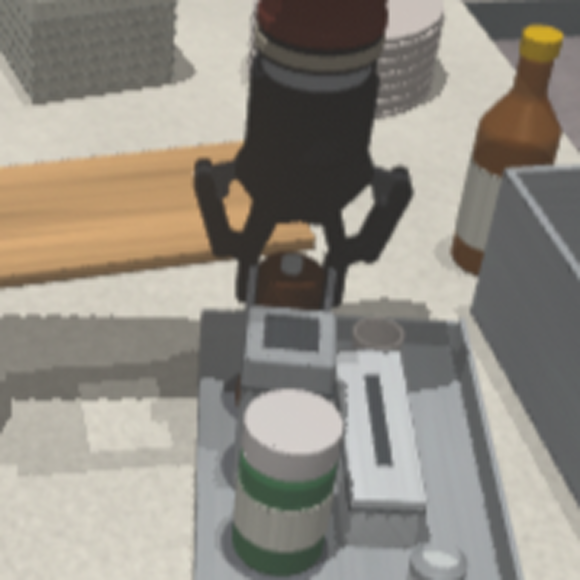

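Width 0.50 (about 43 mm) means the head is gripped. Lifting it and moving to the board.

```bash
python3 -m inch '[{"fingers":-1,"delta_pos":[-2,0,0],"twist":[0,0,0]},{"fingers":-1,"delta_pos":[-3,0,0],"twist":[0,0,0]},{"fingers":-1,"delta_pos":[-3,0,0],"twist":[0,0,0]},{"fingers":-1,"delta_pos":[0,2.5,-1.1],"twist":[0,0,0]},{"fingers":-1,"delta_pos":[0,4.5,-2],"twist":[0,0,0]}]'; python3 -m inch '[{"fingers":-1,"delta_pos":[0,4.95,-2.25],"twist":[0,0,0]},{"fingers":-1,"delta_pos":[0,4.95,-2.25],"twist":[0,0,0]},{"fingers":-1,"delta_pos":[0,4.95,-2.25],"twist":[0,0,0]},{"fingers":-1,"delta_pos":[0,4.95,-2.25],"twist":[0,0,0]},{"fingers":-1,"delta_pos":[0,2.5,-1.2],"twist":[0,0,0]}]'; python3 go.py .4973 .3938 .068 -11
```

```text
time: 6.78
tool_pos: [0.5561, 0.151, 0.1521]
tool_rot: [0.705, 0.069, 0.703, -0.069]
contact_force: [0.1, 1.2, -2.3]
gripper_width: 0.497
time: 7.4
tool_pos: [0.4967, 0.3921, 0.1512]
tool_rot: [0.704, 0.067, 0.704, -0.067]
contact_force: [1.5, 0.0, -1.2]
gripper_width: 0.498
t 7.4 pos [0.4967 0.3921 0.1512] zyaw -10.84 xdown [ 5.e-04  7.e-04 -1.e+00] F [ 1.5  0.  -1.2] grip 0.498 j [0.55 0.11 1.64 0.   1.39 0.74]
twist now [ 0.2  0.  -0. ] delta_cm in current axes [8.32 0.17 0.03] after-twist axes [8.32 0.18 0.03] world [ 0.06  0.17 -8.32]
```

```bash
python3 -m inch '[{"fingers":-1,"delta_pos":[3,0,0],"twist":[0,0,0]},{"fingers":-1,"delta_pos":[3,0,0],"twist":[0,0,0]},{"fingers":-1,"delta_pos":[1.3,0,0],"twist":[0,0,0]},{"fingers":-1,"delta_pos":[0.5,0,0],"twist":[0,0,0]},{"fingers":-1,"delta_pos":[0.3,0,0],"twist":[0,0,0]}]'; python3 -m inch '[{"fingers":-1,"delta_pos":[0.1,0,0],"twist":[0,0,0]},{"fingers":-1,"delta_pos":[0,0,0],"twist":[0,0,0]}]'
```

```text
time: 8.02
tool_pos: [0.4985, 0.3899, 0.0706]
tool_rot: [0.704, 0.068, 0.703, -0.067]
contact_force: [-0.2, 0.7, -1.9]
gripper_width: 0.499
time: 8.28
tool_pos: [0.4982, 0.3898, 0.0693]
tool_rot: [0.704, 0.068, 0.703, -0.067]
contact_force: [-0.3, -0.2, -1.8]
gripper_width: 0.5
```

```bash
python3 -m inch '[{"fingers":-1,"delta_pos":[0.15,0,0],"twist":[0,0,0]},{"fingers":-1,"delta_pos":[0,0,0],"twist":[0,0,0]}]'; python3 -m inch '[{"fingers":-1,"delta_pos":[0.15,0,0],"twist":[0,0,0]},{"fingers":-1,"delta_pos":[0,0,0],"twist":[0,0,0]}]'
```

```text
time: 8.52
tool_pos: [0.498, 0.3897, 0.0672]
tool_rot: [0.704, 0.068, 0.704, -0.068]
contact_force: [-0.7, -0.0, -1.4]
gripper_width: 0.496
time: 8.78
tool_pos: [0.4981, 0.3901, 0.0672]
tool_rot: [0.704, 0.068, 0.704, -0.067]
contact_force: [-2.9, -0.3, 5.8]
gripper_width: 0.499
```

```bash
python3 -m inch '[{"fingers":1,"delta_pos":[0,0,0],"twist":[0,0,0]},{"fingers":1,"delta_pos":[0,0,0],"twist":[0,0,0]},{"fingers":1,"delta_pos":[-2,0,0],"twist":[0,0,0]},{"fingers":1,"delta_pos":[-4,0,0],"twist":[0,0,0]},{"fingers":1,"delta_pos":[-4,0,0],"twist":[-3.5,0,0]}]'; python3 go.py .558 .0110 .167 -14.5
python3 - <<'E'
from h import *
f=load('top0');W=cloud(f);m=((W[...,2]>.126)&(W[...,2]<.14)&(abs(W[...,0]-.558)<.04)&(abs(W[...,1]-.0116)<.038)).astype(np.uint8)
m=cv2.morphologyEx(m,cv2.MORPH_CLOSE,np.ones((5,5)));c=max(cv2.findContours(m,0,1)[0],key=cv2.contourArea)
p=np.array([ray(f,u,v,.132)[:2]*1000 for u,v in c[:,0]]).astype(np.float32);print(cv2.minAreaRect(p))
E
```

```text
time: 9.4
tool_pos: [0.4979, 0.3897, 0.1678]
tool_rot: [0.706, 0.046, 0.705, -0.045]
contact_force: [0.3, -0.8, -0.3]
gripper_width: 1.002
t 9.4 pos [0.4979 0.3897 0.1678] zyaw -7.39 xdown [ 8.e-04  5.e-04 -1.e+00] F [ 0.3 -0.8 -0.3] grip 1.002 j [ 0.55  0.09  1.63 -0.    1.42  0.68]
twist now [ 7.1  0.  -0. ] delta_cm in current axes [  0.07 -36.78  10.83] after-twist axes [  0.08 -35.15  15.3 ] world [  6.01 -37.87  -0.08]
((556.9443969726562, 11.280323028564453), (55.978233337402344, 56.8687629699707), 74.84687042236328)
```

```bash
python3 -m inch '[{"fingers":1,"delta_pos":[0,0,0],"twist":[7.3,0,0]},{"fingers":1,"delta_pos":[0,-5.02,2.18],"twist":[0,0,0]},{"fingers":1,"delta_pos":[0,-5.02,2.18],"twist":[0,0,0]},{"fingers":1,"delta_pos":[0,-5.02,2.18],"twist":[0,0,0]},{"fingers":1,"delta_pos":[0,-5.02,2.18],"twist":[0,0,0]}]'; python3 -m inch '[{"fingers":1,"delta_pos":[0,-5.02,2.18],"twist":[0,0,0]},{"fingers":1,"delta_pos":[0,-5.02,2.18],"twist":[0,0,0]},{"fingers":1,"delta_pos":[0,-5.02,2.18],"twist":[0,0,0]},{"fingers":1,"delta_pos":[0,0,0],"twist":[0,0,0]},{"fingers":1,"delta_pos":[0,0,0],"twist":[0,0,0]}]'; python3 go.py .5575 .0100 .064 -14.8
python3 - <<'E'
from h import *
b=grab('side','side5');a=grab('top','top5')
cv2.imwrite('pics/c6.png',np.hstack([cv2.resize(a['pixels'][60:310,80:380],(400,333)),cv2.resize(b['pixels'][90:340,250:500],(333,333))]))
E
```

```text
time: 10.02
tool_pos: [0.5314, 0.1716, 0.1673]
tool_rot: [0.702, 0.091, 0.7, -0.091]
contact_force: [-0.4, -1.3, 0.1]
gripper_width: 1.0
time: 10.65
tool_pos: [0.5559, 0.0112, 0.1664]
tool_rot: [0.702, 0.091, 0.701, -0.091]
contact_force: [-0.9, 0.1, 0.0]
gripper_width: 0.999
t 10.65 pos [0.5559 0.0112 0.1664] zyaw -14.8 xdown [ 1.2e-03  4.0e-04 -1.0e+00] F [-0.9  0.1  0. ] grip 0.999 j [-0.11 -0.09  1.81  0.    1.42  0.14]
twist now [-0.   0.1 -0. ] delta_cm in current axes [10.24 -0.08  0.18] after-twist axes [10.24 -0.07  0.19] world [  0.16  -0.12 -10.24]
```

View pics/c6.png

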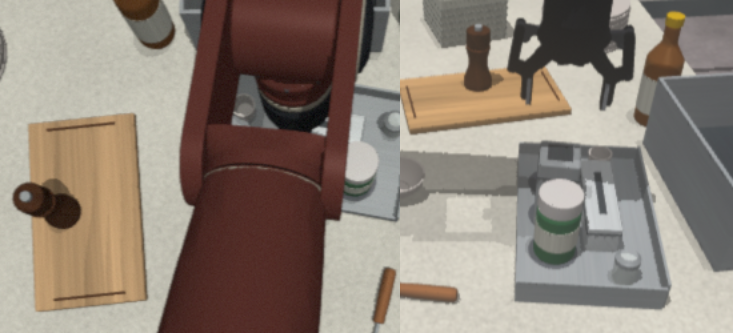

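Mill upright on the board, base near (65,210) in the left crop. Next, the canister.

```bash
python3 -m inch '[{"fingers":1,"delta_pos":[4,0,0.15],"twist":[0,0,0]},{"fingers":1,"delta_pos":[3,0,0],"twist":[0,0,0]},{"fingers":1,"delta_pos":[2.2,0,0],"twist":[0,0,0]},{"fingers":1,"delta_pos":[0.9,0,0],"twist":[0,0,0]},{"fingers":1,"delta_pos":[0,0,0],"twist":[0,0,0]}]'; python3 -m inch '[{"fingers":-1,"delta_pos":[0,0,0],"twist":[0,0,0]},{"fingers":-1,"delta_pos":[0,0,0],"twist":[0,0,0]},{"fingers":-1,"delta_pos":[0,0,0],"twist":[0,0,0]},{"fingers":-1,"delta_pos":[0,0,0],"twist":[0,0,0]}]'; python3 go.py .4244 .3165 .06 -14.8
```

```text
time: 11.38
tool_pos: [0.5568, 0.0113, 0.0642]
tool_rot: [0.701, 0.091, 0.702, -0.09]
contact_force: [0.3, 0.2, -0.8]
gripper_width: 1.001
time: 11.88
tool_pos: [0.5583, 0.0104, 0.0661]
tool_rot: [0.702, 0.091, 0.7, -0.091]
contact_force: [0.4, 1.3, 5.8]
gripper_width: 0.647
t 11.88 pos [0.5583 0.0104 0.0661] zyaw -14.79 xdown [ 2.6e-03 -1.0e-04 -1.0e+00] F [0.4 1.3 5.8] grip 0.647 j [-0.11  0.02  1.89  0.    1.24  0.14]
twist now [ 0.   0.1 -0. ] delta_cm in current axes [  0.57  26.18 -20.75] after-twist axes [  0.61  26.17 -20.76] world [-13.39  30.61  -0.61]
```

```bash
python3 -m inch '[{"fingers":-1,"delta_pos":[-2,0,0],"twist":[0,0,0]},{"fingers":-1,"delta_pos":[-3,0,0],"twist":[0,0,0]},{"fingers":-1,"delta_pos":[-3,0,0],"twist":[0,0,0]},{"fingers":-1,"delta_pos":[0,2.5,-2],"twist":[0,0,0]},{"fingers":-1,"delta_pos":[0,4.4,-3.5],"twist":[0,0,0]}]'; python3 -m inch '[{"fingers":-1,"delta_pos":[0,4.7,-3.7],"twist":[0,0,0]},{"fingers":-1,"delta_pos":[0,4.7,-3.7],"twist":[0,0,0]},{"fingers":-1,"delta_pos":[0,4.7,-3.7],"twist":[0,0,0]},{"fingers":-1,"delta_pos":[0,3.2,-2.6],"twist":[0,0,0]},{"fingers":-1,"delta_pos":[0,2,-1.6],"twist":[0,0,0]}]'; python3 -m inch '[{"fingers":-1,"delta_pos":[2,0,0],"twist":[0,0,0]},{"fingers":-1,"delta_pos":[3,0,0],"twist":[0,0,0]},{"fingers":-1,"delta_pos":[2,0,0],"twist":[0,0,0]},{"fingers":-1,"delta_pos":[0.8,0,0],"twist":[0,0,0]},{"fingers":-1,"delta_pos":[0.3,0,0],"twist":[0,0,0]}]'; python3 go.py .4244 .3165 .061 -14.8
```

```text
time: 12.5
tool_pos: [0.5215, 0.091, 0.1453]
tool_rot: [0.701, 0.092, 0.701, -0.092]
contact_force: [0.9, 0.9, -3.3]
gripper_width: 0.647
time: 13.12
tool_pos: [0.4211, 0.3183, 0.1444]
tool_rot: [0.701, 0.09, 0.702, -0.09]
contact_force: [1.3, 0.3, -2.7]
gripper_width: 0.643
time: 13.75
tool_pos: [0.423, 0.3165, 0.0631]
tool_rot: [0.701, 0.091, 0.701, -0.091]
contact_force: [0.7, 0.3, -2.6]
gripper_width: 0.648
t 13.75 pos [0.423  0.3165 0.0631] zyaw -14.82 xdown [-4.e-04 -3.e-04 -1.e+00] F [ 0.7  0.3 -2.6] grip 0.648 j [ 0.5  -0.05  1.96 -0.    1.23  0.76]
twist now [-0. -0.  0.] delta_cm in current axes [0.21 0.04 0.14] after-twist axes [0.21 0.04 0.14] world [ 0.14  0.   -0.21]
```

```bash
python3 -m inch '[{"fingers":-1,"delta_pos":[0.15,0,0],"twist":[0,0,0]},{"fingers":-1,"delta_pos":[0.15,0,0],"twist":[0,0,0]},{"fingers":-1,"delta_pos":[0,0,0],"twist":[0,0,0]}]'
```

```text
time: 14.12
tool_pos: [0.4233, 0.3172, 0.0611]
tool_rot: [0.702, 0.091, 0.701, -0.091]
contact_force: [-0.2, 0.5, -1.8]
gripper_width: 0.646
```

```bash
python3 -m inch '[{"fingers":-1,"delta_pos":[0.1,0,0],"twist":[0,0,0]},{"fingers":-1,"delta_pos":[0,0,0],"twist":[0,0,0]}]'
```

```text
time: 14.38
tool_pos: [0.4233, 0.3173, 0.061]
tool_rot: [0.702, 0.091, 0.701, -0.091]
contact_force: [-2.2, -1.8, 5.5]
gripper_width: 0.654
```

```bash
python3 -m inch '[{"fingers":1,"delta_pos":[0,0,0],"twist":[0,0,0]},{"fingers":1,"delta_pos":[0,0,0],"twist":[0,0,0]},{"fingers":1,"delta_pos":[-2,0,0],"twist":[0,0,0]},{"fingers":1,"delta_pos":[-4,0,0],"twist":[0,0,0]},{"fingers":1,"delta_pos":[-4,0,0],"twist":[-3.8,0,0]}]'; python3 go.py .543 -.0612 .16 -11
```

```text
time: 15.0
tool_pos: [0.4225, 0.3168, 0.16]
tool_rot: [0.704, 0.067, 0.704, -0.067]
contact_force: [0.8, -0.9, 0.7]
gripper_width: 0.999
t 15.0 pos [0.4225 0.3168 0.16  ] zyaw -10.88 xdown [-6.e-04 -3.e-04 -1.e+00] F [ 0.8 -0.9  0.7] grip 0.999 j [ 0.5  -0.15  1.88  0.    1.41  0.69]
twist now [ 0.1 -0.   0. ] delta_cm in current axes [ 1.000e-02 -3.484e+01  1.896e+01] after-twist axes [  0.   -34.8   19.04] world [ 12.05 -37.8   -0.  ]
```

Norm is 39.7 cm, so 7 rows of (-4.98, 2.71).

```bash
python3 -m inch '[{"fingers":1,"delta_pos":[0,-4.98,2.71],"twist":[0,0,0]},{"fingers":1,"delta_pos":[0,-4.98,2.71],"twist":[0,0,0]},{"fingers":1,"delta_pos":[0,-4.98,2.71],"twist":[0,0,0]},{"fingers":1,"delta_pos":[0,-4.98,2.71],"twist":[0,0,0]},{"fingers":1,"delta_pos":[0,-4.98,2.71],"twist":[0,0,0]}]'; python3 -m inch '[{"fingers":1,"delta_pos":[0,-4.98,2.71],"twist":[0,0,0]},{"fingers":1,"delta_pos":[0,-4.98,2.71],"twist":[0,0,0]},{"fingers":1,"delta_pos":[0,0,0],"twist":[0,0,0]},{"fingers":1,"delta_pos":[0,0,0],"twist":[0,0,0]}]'; python3 go.py .543 -.0612 .062 -11
```

```text
time: 15.62
tool_pos: [0.5089, 0.0449, 0.1596]
tool_rot: [0.704, 0.068, 0.703, -0.068]
contact_force: [1.3, -0.3, -0.2]
gripper_width: 1.0
time: 16.12
tool_pos: [0.5424, -0.0612, 0.1591]
tool_rot: [0.704, 0.068, 0.704, -0.068]
contact_force: [-0.1, 0.5, -0.3]
gripper_width: 1.001
t 16.12 pos [ 0.5424 -0.0612  0.1591] zyaw -11.01 xdown [-5.e-04  6.e-04 -1.e+00] F [-0.1  0.5 -0.3] grip 1.001 j [-0.25 -0.11  1.84  0.    1.41 -0.06]
twist now [-0. -0. -0.] delta_cm in current axes [9.71 0.01 0.06] after-twist axes [9.71 0.02 0.06] world [ 0.06  0.   -9.71]
```

```bash
python3 -m inch '[{"fingers":1,"delta_pos":[4,0,0],"twist":[0,0,0]},{"fingers":1,"delta_pos":[3,0,0],"twist":[0,0,0]},{"fingers":1,"delta_pos":[2.2,0,0],"twist":[0,0,0]},{"fingers":1,"delta_pos":[0.7,0,0],"twist":[0,0,0]},{"fingers":1,"delta_pos":[0,0,0],"twist":[0,0,0]}]'; python3 -m inch '[{"fingers":-1,"delta_pos":[0,0,0],"twist":[0,0,0]},{"fingers":-1,"delta_pos":[0,0,0],"twist":[0,0,0]},{"fingers":-1,"delta_pos":[0,0,0],"twist":[0,0,0]},{"fingers":-1,"delta_pos":[0,0,0],"twist":[0,0,0]}]'; python3 go.py .5787 .3313 .06 -11
```

```text
time: 16.75
tool_pos: [0.5425, -0.0605, 0.0605]
tool_rot: [0.704, 0.067, 0.704, -0.067]
contact_force: [-0.2, -0.3, 0.0]
gripper_width: 1.001
time: 17.25
tool_pos: [0.5438, -0.0617, 0.0622]
tool_rot: [0.705, 0.068, 0.703, -0.068]
contact_force: [-1.8, 0.2, 6.1]
gripper_width: 0.664
t 17.25 pos [ 0.5438 -0.0617  0.0622] zyaw -10.99 xdown [ 2.7e-03 -4.0e-04 -1.0e+00] F [-1.8  0.2  6.1] grip 0.664 j [-0.25 -0.    1.91  0.    1.23 -0.06]
twist now [ 0.   0.2 -0. ] delta_cm in current axes [ 0.21 39.25 -4.07] after-twist axes [ 0.22 39.24 -4.07] world [ 3.49 39.3  -0.22]
```

Run:
```python
from h import *
b=grab('side','side6')
cv2.imwrite('pics/c7.png',cv2.resize(b['pixels'][130:330,270:470],None,fx=2.9,fy=2.9,interpolation=cv2.INTER_CUBIC))
```

```text
(no output)
```

View pics/c7.png

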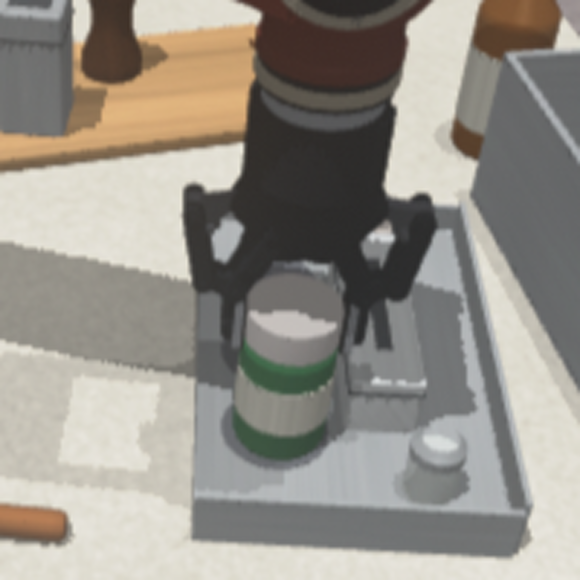

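```bash
python3 -m inch '[{"fingers":-1,"delta_pos":[-2,0,0],"twist":[0,0,0]},{"fingers":-1,"delta_pos":[-3,0,0],"twist":[0,0,0]},{"fingers":-1,"delta_pos":[-3,0,0],"twist":[0,0,0]},{"fingers":-1,"delta_pos":[0,3,-0.3],"twist":[0,0,0]},{"fingers":-1,"delta_pos":[0,5.5,-0.57],"twist":[0,0,0]}]'; python3 -m inch '[{"fingers":-1,"delta_pos":[0,5.5,-0.57],"twist":[0,0,0]},{"fingers":-1,"delta_pos":[0,5.5,-0.57],"twist":[0,0,0]},{"fingers":-1,"delta_pos":[0,5.5,-0.57],"twist":[0,0,0]},{"fingers":-1,"delta_pos":[0,5.5,-0.57],"twist":[0,0,0]},{"fingers":-1,"delta_pos":[0,5.5,-0.57],"twist":[0,0,0]}]'; python3 -m inch '[{"fingers":-1,"delta_pos":[0,3.2,-0.35],"twist":[0,0,0]},{"fingers":-1,"delta_pos":[3,0,0],"twist":[0,0,0]},{"fingers":-1,"delta_pos":[3,0,0],"twist":[0,0,0]},{"fingers":-1,"delta_pos":[1.6,0,0],"twist":[0,0,0]},{"fingers":-1,"delta_pos":[0.4,0,0],"twist":[0,0,0]}]'; python3 go.py .5787 .3313 .0572 -11
```

```text
time: 17.92
tool_pos: [0.5508, 0.0232, 0.1419]
tool_rot: [0.704, 0.069, 0.703, -0.069]
contact_force: [0.9, 0.5, -2.4]
gripper_width: 0.661
time: 18.55
tool_pos: [0.5745, 0.3007, 0.141]
tool_rot: [0.704, 0.068, 0.704, -0.068]
contact_force: [-0.4, -0.2, -1.5]
gripper_width: 0.662
time: 19.18
tool_pos: [0.5766, 0.3307, 0.0593]
tool_rot: [0.703, 0.067, 0.705, -0.068]
contact_force: [-0.0, 0.5, -2.1]
gripper_width: 0.667
t 19.18 pos [0.5766 0.3307 0.0593] zyaw -10.99 xdown [-2.1e-03 -9.0e-04 -1.0e+00] F [-0.   0.5 -2.1] grip 0.667 j [0.41 0.27 1.62 0.   1.25 0.6 ]
twist now [ 0.  -0.1  0.1] delta_cm in current axes [0.21 0.1  0.19] after-twist axes [0.21 0.1  0.19] world [ 0.21  0.06 -0.21]
```

```bash
python3 -m inch '[{"fingers":-1,"delta_pos":[0.15,0,0],"twist":[0,0,0]},{"fingers":-1,"delta_pos":[0.1,0,0],"twist":[0,0,0]},{"fingers":-1,"delta_pos":[0,0,0],"twist":[0,0,0]}]'
```

```text
time: 19.55
tool_pos: [0.5779, 0.3313, 0.059]
tool_rot: [0.704, 0.068, 0.703, -0.067]
contact_force: [-0.2, -0.2, -3.0]
gripper_width: 0.663
```

```bash
python3 -m inch '[{"fingers":-1,"delta_pos":[0.2,0,0],"twist":[0,0,0]},{"fingers":-1,"delta_pos":[0,0,0],"twist":[0,0,0]}]'
```

```text
time: 19.8
tool_pos: [0.5779, 0.3315, 0.0573]
tool_rot: [0.704, 0.068, 0.703, -0.067]
contact_force: [-1.7, -0.4, 3.5]
gripper_width: 0.661
```

Contact at 0.0573. Releasing, rising and checking.

```bash
python3 -m inch '[{"fingers":1,"delta_pos":[0,0,0],"twist":[0,0,0]},{"fingers":1,"delta_pos":[0,0,0],"twist":[0,0,0]},{"fingers":1,"delta_pos":[-2,0,0],"twist":[0,0,0]},{"fingers":1,"delta_pos":[-4,0,0],"twist":[0,0,0]},{"fingers":1,"delta_pos":[-4,0,0],"twist":[0,0,0]}]';  python3 -m inch '[{"fingers":1,"delta_pos":[0,-5.5,0],"twist":[0,0,0]},{"fingers":1,"delta_pos":[0,-5.5,0],"twist":[0,0,0]},{"fingers":1,"delta_pos":[0,-5.5,0],"twist":[0,0,0]},{"fingers":1,"delta_pos":[0,-5.5,0],"twist":[0,0,0]}]'
python3 - <<'E'
from h import *
b=grab('side','side7');a=grab('top','top7')
cv2.imwrite('pics/c8.png',np.hstack([cv2.resize(a['pixels'][60:310,80:380],(400,333)),cv2.resize(b['pixels'][90:340,200:500],(400,333))]))
for n,f in(('side',b),('top',a)):
    W=cloud(f)
    m=((W[...,2]>.112)&(W[...,2]<.14)&(W[...,0]>.38)&(W[...,0]<.65)&(W[...,1]>.27)&(W[...,1]<.45)).astype(np.uint8)
    k,l,s,c=cv2.connectedComponentsWithStats(m)
    for i in range(1,k):
        if s[i,4]>100:
            p=W[l==i];r=cv2.minAreaRect((p[:,:2]*1000).astype(np.float32));print(n,c[i].round(),np.median(p[:,2]).round(3),np.round(r[0],1),np.round(r[1],1),round(r[2],1))
    m=((W[...,2]>.058)&(W[...,2]<.07)&(abs(W[...,0]-.62)<.05)&(abs(W[...,1])<.1)); r=cv2.minAreaRect((W[m][:,:2]*1000).astype(np.float32));print('tin',r)
E
python3 go.py .6205 .0015 .15 -11
```

```text
time: 20.42
tool_pos: [0.5775, 0.3312, 0.1583]
tool_rot: [0.704, 0.068, 0.704, -0.068]
contact_force: [-0.3, 0.0, -0.5]
gripper_width: 0.999
time: 20.92
tool_pos: [0.5355, 0.1136, 0.1577]
tool_rot: [0.705, 0.068, 0.703, -0.067]
contact_force: [0.3, -0.5, 0.3]
gripper_width: 0.997
side [305. 115.] 0.127 [489.9 389.8] [28.3 44.5] 17.7
side [346. 126.] 0.121 [577.6 332.7] [55.7 60.1] 11.7
side [281. 132.] 0.127 [424.6 318.4] [61.8 55.6] 73.6
tin ((620.695068359375, 3.2803497314453125), (153.7692108154297, 46.375221252441406), 79.49752807617188)
top [127. 166.] 0.121 [578.1 350.8] [18.1 51.8] 88.6
top [102. 209.] 0.128 [495.8 390.6] [43.7 41.5] 83.9
top [134. 249.] 0.128 [424.5 321.3] [48.9 55.8] 75.7
tin ((620.4293823242188, 1.9221038818359375), (150.1179962158203, 47.72215270996094), 79.44243621826172)
t 21.02 pos [0.5353 0.1112 0.1575] zyaw -11.27 xdown [ 0.0018 -0.0013 -1.    ] F [0.  0.2 0.4] grip 0.998 j [ 0.07 -0.1   1.84 -0.    1.4   0.27]
twist now [-0.3  0.1  0.1] delta_cm in current axes [ 0.78 -9.09 10.5 ] after-twist axes [ 0.75 -9.14 10.46] world [  8.52 -10.97  -0.75]
```

View pics/c8.png

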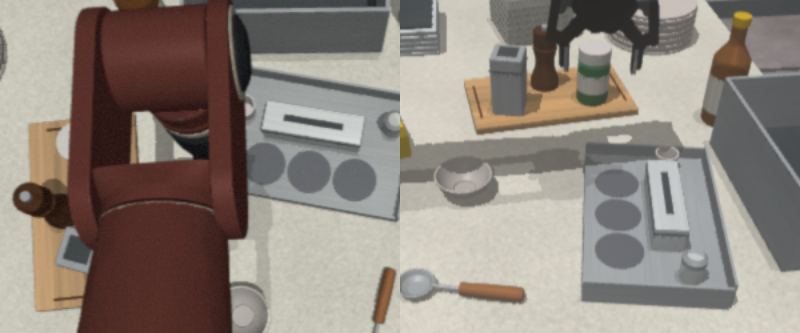

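All three stand on the board at about (497,390), (424,319) and (578,333) mm. The tin hasn't moved: (620.5, 2.5) mm, yaw about -10.7°. Next, the tin.

```bash
python3 -m inch '[{"fingers":1,"delta_pos":[0,-3.03,3.49],"twist":[-0.5,0,0]},{"fingers":1,"delta_pos":[0,-3.03,3.49],"twist":[0,0,0]},{"fingers":1,"delta_pos":[0,-3.03,3.49],"twist":[0,0,0]},{"fingers":1,"delta_pos":[3,0,0],"twist":[0,0,0]},{"fingers":1,"delta_pos":[2,0,0],"twist":[0,0,0]}]'; python3 -m inch '[{"fingers":1,"delta_pos":[0,0,0],"twist":[0,0,0]},{"fingers":1,"delta_pos":[0,0,0],"twist":[0,0,0]}]';python3 go.py .6205 .0015 -.002 -10.7
```

```text
time: 21.65
tool_pos: [0.6218, 0.0066, 0.1055]
tool_rot: [0.704, 0.065, 0.704, -0.065]
contact_force: [0.3, -0.3, -0.5]
gripper_width: 1.001
time: 21.9
tool_pos: [0.6219, 0.0071, 0.107]
tool_rot: [0.705, 0.064, 0.704, -0.064]
contact_force: [0.4, 0.8, 0.1]
gripper_width: 1.003
t 21.9 pos [0.6219 0.0071 0.107 ] zyaw -10.43 xdown [ 1.3e-03 -1.0e-04 -1.0e+00] F [0.4 0.8 0.1] grip 1.003 j [-0.11  0.12  1.71  0.    1.32  0.07]
twist now [ 0.3  0.1 -0. ] delta_cm in current axes [10.9  -0.58 -0.05] after-twist axes [10.9  -0.58 -0.04] world [ -0.14  -0.56 -10.9 ]
```

```bash
python3 -m inch '[{"fingers":1,"delta_pos":[3,-0.58,0],"twist":[0.2,0,0]},{"fingers":1,"delta_pos":[3,0,0],"twist":[0,0,0]},{"fingers":1,"delta_pos":[2,0,0],"twist":[0,0,0]},{"fingers":1,"delta_pos":[1,0,0],"twist":[0,0,0]},{"fingers":1,"delta_pos":[0,0,0],"twist":[0,0,0]}]';python3 go.py .6205 .0015 -.002 -10.7
python3 - <<'E'
from h import *
b=grab('side','side8')
cv2.imwrite('pics/c9.png',cv2.resize(b['pixels'][130:330,300:500],None,fx=2.9,fy=2.9,interpolation=cv2.INTER_CUBIC))
E
```

```text
time: 22.52
tool_pos: [0.6205, 0.0009, 0.0159]
tool_rot: [0.704, 0.066, 0.704, -0.066]
contact_force: [0.1, -0.1, 0.5]
gripper_width: 1.0
t 22.52 pos [0.6205 0.0009 0.0159] zyaw -10.67 xdown [-3.e-04  1.e-04 -1.e+00] F [ 0.1 -0.1  0.5] grip 1.0 j [-0.12  0.22  1.76  0.    1.16  0.07]
twist now [ 0. -0. -0.] delta_cm in current axes [ 1.79  0.06 -0.01] after-twist axes [ 1.79  0.06 -0.01] world [ 0.    0.06 -1.79]
```

View pics/c9.png

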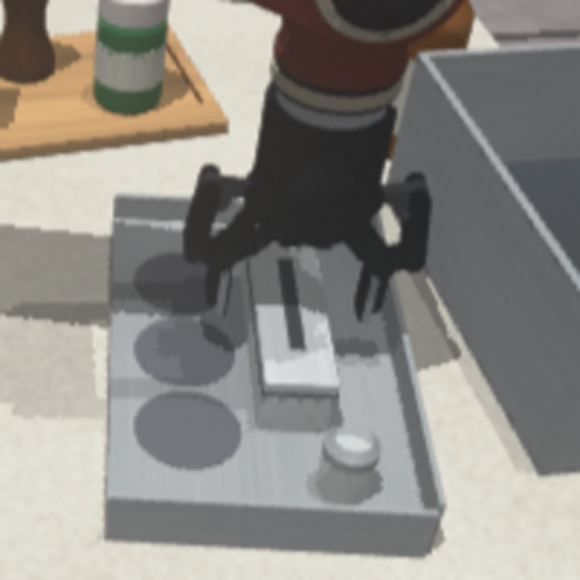

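```bash
python3 -m inch '[{"fingers":1,"delta_pos":[0.9,0,0],"twist":[0,0,0]},{"fingers":1,"delta_pos":[0.8,0,0],"twist":[0,0,0]},{"fingers":1,"delta_pos":[0,0,0],"twist":[0,0,0]}]'; python3 -m inch '[{"fingers":-1,"delta_pos":[0,0,0],"twist":[0,0,0]},{"fingers":-1,"delta_pos":[0,0,0],"twist":[0,0,0]},{"fingers":-1,"delta_pos":[0,0,0],"twist":[0,0,0]},{"fingers":-1,"delta_pos":[0,0,0],"twist":[0,0,0]}]';python3 go.py .503 -.337 -.002 6.5
```

```text
time: 22.95
tool_pos: [0.6196, 0.0008, -0.0022]
tool_rot: [0.703, 0.066, 0.705, -0.066]
contact_force: [0.5, 0.4, -0.4]
gripper_width: 0.999
time: 23.45
tool_pos: [0.6209, 0.0007, -0.0005]
tool_rot: [0.704, 0.066, 0.704, -0.066]
contact_force: [0.7, -0.1, 0.8]
gripper_width: 0.532
t 23.45 pos [ 6.209e-01  7.000e-04 -5.000e-04] zyaw -10.68 xdown [ 1.e-03 -1.e-04 -1.e+00] F [ 0.7 -0.1  0.8] grip 0.532 j [-0.12  0.24  1.76 -0.    1.13  0.07]
twist now [-17.2   0.1   0. ] delta_cm in current axes [  0.14 -35.37  -5.33] after-twist axes [  0.15 -32.22 -15.54] world [-11.79 -33.77  -0.15]
```

```bash
python3 -m inch '[{"fingers":-1,"delta_pos":[-2,0,0],"twist":[0,0,0]},{"fingers":-1,"delta_pos":[-4,0,0],"twist":[0,0,0]},{"fingers":-1,"delta_pos":[-4,0,0],"twist":[0,0,0]},{"fingers":-1,"delta_pos":[0,0,0],"twist":[-8.6,0,0]},{"fingers":-1,"delta_pos":[0,0,0],"twist":[-8.6,0,0]}]'; python3 -m inch '[{"fingers":-1,"delta_pos":[0,-4.6,-2.22],"twist":[0,0,0]},{"fingers":-1,"delta_pos":[0,-4.6,-2.22],"twist":[0,0,0]},{"fingers":-1,"delta_pos":[0,-4.6,-2.22],"twist":[0,0,0]},{"fingers":-1,"delta_pos":[0,-4.6,-2.22],"twist":[0,0,0]},{"fingers":-1,"delta_pos":[0,-4.6,-2.22],"twist":[0,0,0]}]'; python3 go.py .503 -.337 -.002 6.5
```

```text
time: 24.08
tool_pos: [0.6208, 0.0008, 0.1008]
tool_rot: [0.707, -0.042, 0.705, 0.042]
contact_force: [0.0, 0.1, -2.6]
gripper_width: 0.533
time: 24.7
tool_pos: [0.5355, -0.2417, 0.0997]
tool_rot: [0.706, -0.04, 0.706, 0.04]
contact_force: [-0.3, 0.2, -2.7]
gripper_width: 0.526
t 24.7 pos [ 0.5355 -0.2417  0.0997] zyaw 6.52 xdown [ 5.e-04 -2.e-04 -1.e+00] F [-0.3  0.2 -2.7] grip 0.526 j [-0.55  0.05  1.79  0.    1.3  -0.66]
twist now [0. 0. 0.] delta_cm in current axes [10.17 -9.1  -4.31] after-twist axes [10.17 -9.1  -4.3 ] world [ -3.25  -9.53 -10.17]
```

```bash
python3 -m inch '[{"fingers":-1,"delta_pos":[0,-4.7,-2.2],"twist":[0,0,0]},{"fingers":-1,"delta_pos":[0,-4.5,-2.1],"twist":[0,0,0]},{"fingers":-1,"delta_pos":[4,0,0],"twist":[0,0,0]},{"fingers":-1,"delta_pos":[3,0,0],"twist":[0,0,0]},{"fingers":-1,"delta_pos":[1,0,0],"twist":[0,0,0]}]'; python3 go.py .503 -.3385 -.0165 6.5
python3 - <<'E'
from h import *
b=grab('side','side9');a=grab('top','top9')
cv2.imwrite('pics/c10.png',np.hstack([cv2.resize(a['pixels'][100:310,380:560],(343,400)),cv2.resize(b['pixels'][230:480,230:515],(456,400))]))
E
```

```text
time: 25.32
tool_pos: [0.5024, -0.3355, 0.0169]
tool_rot: [0.705, -0.039, 0.707, 0.041]
contact_force: [-0.5, 0.4, -2.0]
gripper_width: 0.529
t 25.32 pos [ 0.5024 -0.3355  0.0169] zyaw 6.5 xdown [-0.0033  0.0029 -1.    ] F [-0.5  0.4 -2. ] grip 0.529 j [-0.71  0.19  1.79  0.    1.16 -0.83]
twist now [-0.  -0.2 -0.2] delta_cm in current axes [ 3.34 -0.32  0.04] after-twist axes [ 3.34 -0.31  0.03] world [ 0.06 -0.3  -3.34]
```

View pics/c10.png

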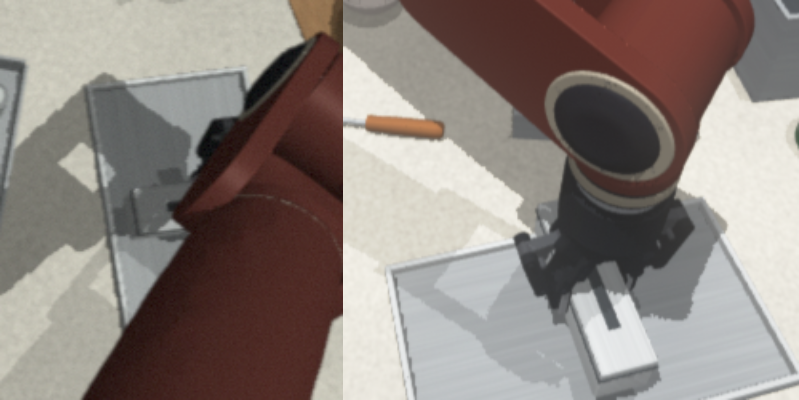

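```bash
python3 -m inch '[{"fingers":-1,"delta_pos":[1.5,-0.2,0],"twist":[0,0,0]},{"fingers":-1,"delta_pos":[1,0,0],"twist":[0,0,0]},{"fingers":-1,"delta_pos":[0.5,0,0],"twist":[0,0,0]},{"fingers":-1,"delta_pos":[0.2,0,0],"twist":[0,0,0]},{"fingers":-1,"delta_pos":[0,0,0],"twist":[0,0,0]}]'; python3 go.py .503 -.3385 -.0165 6.5
```

```text
time: 26.05
tool_pos: [0.5043, -0.3386, -0.013]
tool_rot: [0.706, -0.04, 0.706, 0.04]
contact_force: [-0.1, -0.2, -2.1]
gripper_width: 0.533
t 26.05 pos [ 0.5043 -0.3386 -0.013 ] zyaw 6.52 xdown [ 0.e+00 -1.e-04 -1.e+00] F [-0.1 -0.2 -2.1] grip 0.533 j [-0.71  0.24  1.8  -0.    1.11 -0.83]
twist now [0. 0. 0.] delta_cm in current axes [ 0.35  0.03 -0.13] after-twist axes [ 0.35  0.03 -0.13] world [-0.13  0.01 -0.35]
```

```bash
python3 -m inch '[{"fingers":-1,"delta_pos":[0.2,0,0],"twist":[0,0,0]},{"fingers":-1,"delta_pos":[0.1,0,0],"twist":[0,0,0]},{"fingers":-1,"delta_pos":[0,0,0],"twist":[0,0,0]}]'; python3 -m inch '[{"fingers":-1,"delta_pos":[0.15,0,0],"twist":[0,0,0]},{"fingers":-1,"delta_pos":[0,0,0],"twist":[0,0,0]}]'
```

```text
time: 26.42
tool_pos: [0.5042, -0.3386, -0.0161]
tool_rot: [0.706, -0.04, 0.706, 0.04]
contact_force: [0.3, 0.8, -2.3]
gripper_width: 0.529
time: 26.68
tool_pos: [0.5044, -0.3388, -0.0166]
tool_rot: [0.706, -0.04, 0.706, 0.04]
contact_force: [-3.7, 1.6, 5.4]
gripper_width: 0.527
```

```bash
python3 -m inch '[{"fingers":1,"delta_pos":[0,0,0],"twist":[0,0,0]},{"fingers":1,"delta_pos":[0,0,0],"twist":[0,0,0]},{"fingers":1,"delta_pos":[-3,0,0],"twist":[0,0,0]},{"fingers":1,"delta_pos":[-5,0,0],"twist":[0,0,0]},{"fingers":1,"delta_pos":[-5,0,0],"twist":[0,0,0]}]'; python3 -m inch '[{"fingers":1,"delta_pos":[-4.5,0,0],"twist":[0,0,0]},{"fingers":1,"delta_pos":[0,5.8,0],"twist":[0,0,0]},{"fingers":1,"delta_pos":[0,5.8,0],"twist":[0,0,0]},{"fingers":1,"delta_pos":[0,5.8,0],"twist":[8.6,0,0]},{"fingers":1,"delta_pos":[0,5.8,0],"twist":[8.6,0,0]}]'
python3 - <<'E'
from h import *
b=grab('side','side10');a=grab('top','top10')
cv2.imwrite('pics/c11.png',np.hstack([cv2.resize(a['pixels'][60:310,80:560],(480,250)),cv2.resize(b['pixels'][80:480,200:515],(315,400))[:250]]))
for n,f in(('side',b),('top',a)):
    W=cloud(f)
    m=((W[...,2]>.112)&(W[...,2]<.14)&(W[...,0]>.38)&(W[...,0]<.65)&(W[...,1]>.27)&(W[...,1]<.45)).astype(np.uint8)
    k,l,s,c=cv2.connectedComponentsWithStats(m)
    for i in range(1,k):
        if s[i,4]>100:
            p=W[l==i];r=cv2.minAreaRect((p[:,:2]*1000).astype(np.float32));print(n,c[i].round(),np.median(p[:,2]).round(3),np.round(r[0],1),np.round(r[1],1),round(r[2],1))
    m=((W[...,2]>.04)&(W[...,2]<.055)&(abs(W[...,0]-.503)<.1)&(abs(W[...,1]+.337)<.1)); r=cv2.minAreaRect((W[m][:,:2]*1000).astype(np.float32));print('tin',r,np.median(W[m][:,2]),W[m][:,2].std())
E
python3 go.py .578 .332 .16 -11
```

```text
time: 27.3
tool_pos: [0.504, -0.3385, 0.1133]
tool_rot: [0.706, -0.04, 0.706, 0.04]
contact_force: [0.1, -0.6, 0.0]
gripper_width: 0.994
time: 27.92
tool_pos: [0.4862, -0.1062, 0.1574]
tool_rot: [0.704, 0.068, 0.703, -0.068]
contact_force: [0.7, -0.1, -0.3]
gripper_width: 0.999
side [308. 115.] 0.128 [495.9 391.2] [41.1 43.9] 14.4
side [281. 132.] 0.128 [424.4 318.7] [60.9 55.3] 74.5
tin ((504.9103698730469, -336.93927001953125), (47.607093811035156, 150.8782501220703), 6.835392475128174) 0.04845392920312219 0.0016049759047054623
top [137. 166.] 0.121 [577.5 331.4] [56.9 56.6] 9.7
top [102. 209.] 0.129 [495.9 391.1] [44.2 41.4] 85.9
top [140. 248.] 0.128 [423.8 317.5] [56.8 56.1] 74.2
tin ((504.4513854980469, -337.032958984375), (46.95706558227539, 150.79220581054688), 6.71669340133667) 0.04892511973136637 0.001830284407689876
t 28.02 pos [ 0.4864 -0.1035  0.1572] zyaw -10.44 xdown [ 6.0e-04  1.4e-03 -1.0e+00] F [ 0.4 -0.8 -0.3] grip 0.997 j [-0.36 -0.23  1.95  0.    1.42 -0.18]
twist now [ 0.6  0.  -0.1] delta_cm in current axes [-0.21 44.49  1.11] after-twist axes [-0.28 44.49  0.68] world [ 9.16 43.55  0.28]
```

View pics/c11.png

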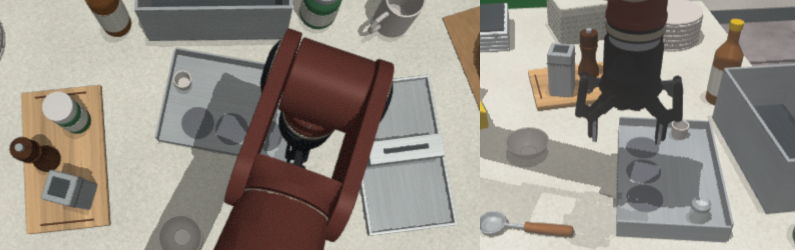

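The tin lies flat in the tray at about (504.7,-337) mm, with the three still standing on the board. Returning the jar first.

```bash
python3 -m inch '[{"fingers":1,"delta_pos":[0,5.55,0.1],"twist":[0.6,0,0]},{"fingers":1,"delta_pos":[0,5.55,0.08],"twist":[0,0,0]},{"fingers":1,"delta_pos":[0,5.55,0.08],"twist":[0,0,0]},{"fingers":1,"delta_pos":[0,5.55,0.08],"twist":[0,0,0]},{"fingers":1,"delta_pos":[0,5.55,0.08],"twist":[0,0,0]}]'; python3 -m inch '[{"fingers":1,"delta_pos":[0,5.55,0.08],"twist":[0,0,0]},{"fingers":1,"delta_pos":[0,5.55,0.08],"twist":[0,0,0]},{"fingers":1,"delta_pos":[0,5.55,0.08],"twist":[0,0,0]},{"fingers":1,"delta_pos":[0,0,0],"twist":[0,0,0]},{"fingers":1,"delta_pos":[0,0,0],"twist":[0,0,0]}]'; python3 go.py .578 .3315 .0565 -11
```

```text
time: 28.65
tool_pos: [0.5452, 0.1648, 0.1575]
tool_rot: [0.704, 0.069, 0.703, -0.069]
contact_force: [1.2, -0.2, 0.5]
gripper_width: 1.001
time: 29.28
tool_pos: [0.5796, 0.3258, 0.1568]
tool_rot: [0.704, 0.069, 0.704, -0.07]
contact_force: [-0.2, -0.2, 0.2]
gripper_width: 0.997
t 29.27 pos [0.5796 0.3258 0.1568] zyaw -11.26 xdown [-5.e-04 -8.e-04 -1.e+00] F [-0.2 -0.2  0.2] grip 0.997 j [ 0.4   0.18  1.56 -0.    1.41  0.6 ]
twist now [-0.3 -0.   0.1] delta_cm in current axes [10.03  0.53 -0.27] after-twist axes [10.03  0.52 -0.27] world [ -0.16   0.57 -10.03]
```

```bash
python3 -m inch '[{"fingers":1,"delta_pos":[2,0.53,-0.25],"twist":[-0.3,0,0]},{"fingers":1,"delta_pos":[4,0,0],"twist":[0,0,0]},{"fingers":1,"delta_pos":[3,0,0],"twist":[0,0,0]},{"fingers":1,"delta_pos":[1,0,0],"twist":[0,0,0]},{"fingers":1,"delta_pos":[0,0,0],"twist":[0,0,0]}]'; python3 -m inch '[{"fingers":-1,"delta_pos":[0,0,0],"twist":[0,0,0]},{"fingers":-1,"delta_pos":[0,0,0],"twist":[0,0,0]},{"fingers":-1,"delta_pos":[0,0,0],"twist":[0,0,0]},{"fingers":-1,"delta_pos":[0,0,0],"twist":[0,0,0]}]'; python3 go.py .5438 -.0617 .16 -11
```

```text
time: 29.9
tool_pos: [0.5774, 0.3314, 0.0565]
tool_rot: [0.703, 0.068, 0.704, -0.068]
contact_force: [-0.2, 0.6, 0.3]
gripper_width: 0.999
time: 30.4
tool_pos: [0.5793, 0.3329, 0.0599]
tool_rot: [0.705, 0.068, 0.703, -0.067]
contact_force: [-1.4, -0.8, 5.6]
gripper_width: 0.662
t 30.4 pos [0.5793 0.3329 0.0599] zyaw -10.97 xdown [ 0.0034  0.0016 -1.    ] F [-1.4 -0.8  5.6] grip 0.662 j [0.41 0.27 1.62 0.   1.25 0.6 ]
twist now [ 0.   0.2 -0.1] delta_cm in current axes [-10.09 -39.4    4.06] after-twist axes [-10.01 -39.42   4.05] world [ -3.55 -39.46  10.01]
```

```bash
python3 -m inch '[{"fingers":-1,"delta_pos":[-2,0,0],"twist":[0,0,0]},{"fingers":-1,"delta_pos":[-3,0,0],"twist":[0,0,0]},{"fingers":-1,"delta_pos":[-3,0,0],"twist":[0,0,0]},{"fingers":-1,"delta_pos":[0,-3,0.3],"twist":[0,0,0]},{"fingers":-1,"delta_pos":[0,-5.5,0.57],"twist":[0,0,0]}]'; python3 -m inch '[{"fingers":-1,"delta_pos":[0,-5.5,0.57],"twist":[0,0,0]},{"fingers":-1,"delta_pos":[0,-5.5,0.57],"twist":[0,0,0]},{"fingers":-1,"delta_pos":[0,-5.5,0.57],"twist":[0,0,0]},{"fingers":-1,"delta_pos":[0,-5.5,0.57],"twist":[0,0,0]},{"fingers":-1,"delta_pos":[0,-5.5,0.57],"twist":[0,0,0]}]'; python3 -m inch '[{"fingers":-1,"delta_pos":[0,-3.2,0.35],"twist":[0,0,0]},{"fingers":-1,"delta_pos":[0,0,0],"twist":[0,0,0]},{"fingers":-1,"delta_pos":[0,0,0],"twist":[0,0,0]}]'; python3 go.py .5447 -.0607 .0655 -11
```

```text
time: 31.02
tool_pos: [0.5705, 0.2474, 0.1389]
tool_rot: [0.705, 0.067, 0.703, -0.066]
contact_force: [1.1, -0.7, -2.0]
gripper_width: 0.661
time: 31.65
tool_pos: [0.5454, -0.03, 0.1381]
tool_rot: [0.704, 0.068, 0.704, -0.068]
contact_force: [-0.1, 0.3, -2.4]
gripper_width: 0.666
time: 32.02
tool_pos: [0.5431, -0.06, 0.1377]
tool_rot: [0.704, 0.068, 0.704, -0.068]
contact_force: [-0.1, 0.6, -2.2]
gripper_width: 0.662
t 32.02 pos [ 0.5431 -0.06    0.1377] zyaw -10.98 xdown [ 2.e-04  4.e-04 -1.e+00] F [-0.1  0.6 -2.2] grip 0.662 j [-0.25 -0.09  1.86  0.    1.37 -0.05]
twist now [ 0.  0. -0.] delta_cm in current axes [ 7.22 -0.04  0.17] after-twist axes [ 7.22 -0.04  0.17] world [ 0.16 -0.07 -7.22]
```

```bash
python3 -m inch '[{"fingers":-1,"delta_pos":[2.5,0,0.1],"twist":[0,0,0]},{"fingers":-1,"delta_pos":[2.5,0,0],"twist":[0,0,0]},{"fingers":-1,"delta_pos":[1.5,0,0],"twist":[0,0,0]},{"fingers":-1,"delta_pos":[0.5,0,0],"twist":[0,0,0]},{"fingers":-1,"delta_pos":[0.1,0,0],"twist":[0,0,0]}]';python3 -m inch '[{"fingers":-1,"delta_pos":[0.1,0,0],"twist":[0,0,0]},{"fingers":-1,"delta_pos":[0,0,0],"twist":[0,0,0]}]'
```

```text
time: 32.65
tool_pos: [0.5446, -0.0603, 0.0668]
tool_rot: [0.704, 0.067, 0.704, -0.067]
contact_force: [0.6, 0.1, -1.9]
gripper_width: 0.658
time: 32.9
tool_pos: [0.5447, -0.0608, 0.0662]
tool_rot: [0.704, 0.068, 0.703, -0.068]
contact_force: [-0.7, 0.5, -1.7]
gripper_width: 0.66
```

```bash
python3 -m inch '[{"fingers":-1,"delta_pos":[0.15,0,0],"twist":[0,0,0]},{"fingers":-1,"delta_pos":[0,0,0],"twist":[0,0,0]}]';python3 -m inch '[{"fingers":-1,"delta_pos":[0.1,0,0],"twist":[0,0,0]},{"fingers":-1,"delta_pos":[0,0,0],"twist":[0,0,0]}]'
```

```text
time: 33.15
tool_pos: [0.5448, -0.0608, 0.0649]
tool_rot: [0.704, 0.068, 0.703, -0.068]
contact_force: [-1.3, -0.3, 1.7]
gripper_width: 0.659
time: 33.4
tool_pos: [0.5449, -0.0608, 0.0649]
tool_rot: [0.704, 0.068, 0.704, -0.068]
contact_force: [-4.3, -0.1, 7.5]
gripper_width: 0.661
```

```bash
python3 -m inch '[{"fingers":1,"delta_pos":[0,0,0],"twist":[0,0,0]},{"fingers":1,"delta_pos":[0,0,0],"twist":[0,0,0]},{"fingers":1,"delta_pos":[-2,0,0],"twist":[0,0,0]},{"fingers":1,"delta_pos":[-4,0,0],"twist":[0,0,0]},{"fingers":1,"delta_pos":[-4,0,0],"twist":[3.8,0,0]}]'; python3 go.py .4233 .3173 .16 -14.8
```

```text
time: 34.02
tool_pos: [0.5443, -0.0606, 0.1651]
tool_rot: [0.701, 0.092, 0.701, -0.092]
contact_force: [1.2, -0.1, 0.8]
gripper_width: 1.0
t 34.02 pos [ 0.5443 -0.0606  0.1651] zyaw -14.89 xdown [ 7.e-04 -2.e-04 -1.e+00] F [ 1.2 -0.1  0.8] grip 1.0 j [-0.25 -0.11  1.83  0.    1.42  0.01]
twist now [-0.1  0.  -0. ] delta_cm in current axes [  0.5   33.42 -21.4 ] after-twist axes [  0.51  33.45 -21.35] world [-12.1   37.79  -0.51]
```

39.7 cm, so 7 rows of (4.78,-3.05).

```bash
python3 -m inch '[{"fingers":1,"delta_pos":[0,4.78,-3.05],"twist":[0,0,0]},{"fingers":1,"delta_pos":[0,4.78,-3.05],"twist":[0,0,0]},{"fingers":1,"delta_pos":[0,4.78,-3.05],"twist":[0,0,0]},{"fingers":1,"delta_pos":[0,4.78,-3.05],"twist":[0,0,0]},{"fingers":1,"delta_pos":[0,4.78,-3.05],"twist":[0,0,0]}]'; python3 -m inch '[{"fingers":1,"delta_pos":[0,4.78,-3.05],"twist":[0,0,0]},{"fingers":1,"delta_pos":[0,4.78,-3.05],"twist":[0,0,0]},{"fingers":1,"delta_pos":[0,0,0],"twist":[0,0,0]},{"fingers":1,"delta_pos":[0,0,0],"twist":[0,0,0]}]'; python3 go.py .4235 .3173 .0605 -14.8
python3 - <<'E'
from h import *
b=grab('side','side11');a=grab('top','top11')
cv2.imwrite('pics/c12.png',np.hstack([cv2.resize(a['pixels'][90:240,220:420],(400,300)),cv2.resize(b['pixels'][130:330,270:470],(300,300))]))
W=cloud(a)
m=((W[...,2]>.118)&(W[...,2]<.14)&(abs(W[...,0]-.543)<.05)&(abs(W[...,1]+.06)<.05));r=cv2.minAreaRect((W[m][:,:2]*1000).astype(np.float32));print(r,np.median(W[m][:,2]))
E
```

```text
time: 34.65
tool_pos: [0.4575, 0.2112, 0.1647]
tool_rot: [0.702, 0.091, 0.7, -0.091]
contact_force: [0.5, 0.8, 0.2]
gripper_width: 0.998
time: 35.15
tool_pos: [0.4234, 0.3175, 0.1639]
tool_rot: [0.702, 0.091, 0.701, -0.091]
contact_force: [-0.2, 0.7, 0.4]
gripper_width: 1.002
t 35.15 pos [0.4234 0.3175 0.1639] zyaw -14.75 xdown [ 1.2e-03  2.0e-04 -1.0e+00] F [-0.2  0.7  0.4] grip 1.002 j [ 0.5  -0.15  1.88 -0.    1.42  0.76]
twist now [ 0.1  0.1 -0. ] delta_cm in current axes [ 1.034e+01 -2.000e-02  1.000e-02] after-twist axes [10.34 -0.02  0.02] world [ 1.000e-02 -2.000e-02 -1.034e+01]
((543.0919799804688, -61.42131042480469), (55.346954345703125, 56.687286376953125), 88.79962921142578) 0.12572672050897615
```

View pics/c12.png

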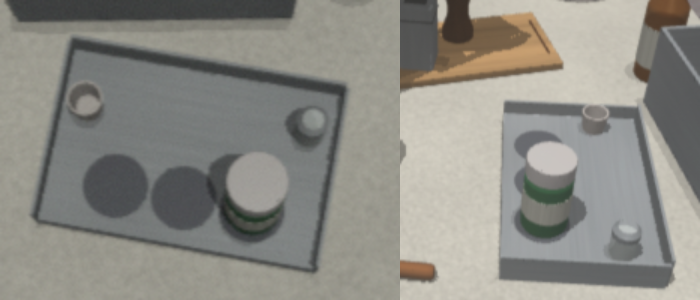

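The jar is back within 1 mm of its first measurement: (543.1,-61.4) mm against (543.1,-60.7). Next, the canister.

```bash
python3 -m inch '[{"fingers":1,"delta_pos":[3,0,0],"twist":[0,0,0]},{"fingers":1,"delta_pos":[4,0,0],"twist":[0,0,0]},{"fingers":1,"delta_pos":[2.3,0,0],"twist":[0,0,0]},{"fingers":1,"delta_pos":[1,0,0],"twist":[0,0,0]},{"fingers":1,"delta_pos":[0,0,0],"twist":[0,0,0]}]'; python3 -m inch '[{"fingers":-1,"delta_pos":[0,0,0],"twist":[0,0,0]},{"fingers":-1,"delta_pos":[0,0,0],"twist":[0,0,0]},{"fingers":-1,"delta_pos":[0,0,0],"twist":[0,0,0]},{"fingers":-1,"delta_pos":[0,0,0],"twist":[0,0,0]}]'; python3 go.py .5585 .0104 .16 -14.8
```

```text
time: 35.88
tool_pos: [0.4234, 0.3166, 0.0598]
tool_rot: [0.701, 0.091, 0.701, -0.092]
contact_force: [0.4, -0.4, -0.2]
gripper_width: 1.0
time: 36.38
tool_pos: [0.4242, 0.3181, 0.0616]
tool_rot: [0.702, 0.091, 0.7, -0.09]
contact_force: [-1.8, -0.4, 5.6]
gripper_width: 0.644
t 36.38 pos [0.4242 0.3181 0.0616] zyaw -14.77 xdown [ 0.0024  0.0014 -1.    ] F [-1.8 -0.4  5.6] grip 0.644 j [ 0.5  -0.04  1.96  0.    1.23  0.76]
twist now [ 0.   0.1 -0.1] delta_cm in current axes [ -9.85 -26.31  20.86] after-twist axes [ -9.84 -26.32  20.85] world [ 13.43 -30.77   9.84]
```

```bash
python3 -m inch '[{"fingers":-1,"delta_pos":[-2,0,0],"twist":[0,0,0]},{"fingers":-1,"delta_pos":[-5,0,0],"twist":[0,0,0]},{"fingers":-1,"delta_pos":[-5,0,0],"twist":[0,0,0]},{"fingers":-1,"delta_pos":[0,-2.5,2],"twist":[0,0,0]},{"fingers":-1,"delta_pos":[0,-4.4,3.5],"twist":[0,0,0]}]'; python3 -m inch '[{"fingers":-1,"delta_pos":[0,-4.7,3.7],"twist":[0,0,0]},{"fingers":-1,"delta_pos":[0,-4.7,3.7],"twist":[0,0,0]},{"fingers":-1,"delta_pos":[0,-4.7,3.7],"twist":[0,0,0]},{"fingers":-1,"delta_pos":[0,-3.2,2.6],"twist":[0,0,0]},{"fingers":-1,"delta_pos":[0,-2.0,1.6],"twist":[0,0,0]}]';  python3 -m inch '[{"fingers":-1,"delta_pos":[0,0,0],"twist":[0,0,0]},{"fingers":-1,"delta_pos":[0,0,0],"twist":[0,0,0]}]'; python3 go.py .5588 .0108 .067 -14.8
```

```text
time: 37.0
tool_pos: [0.4585, 0.2367, 0.18]
tool_rot: [0.702, 0.09, 0.701, -0.09]
contact_force: [1.0, 0.4, -3.3]
gripper_width: 0.645
time: 37.62
tool_pos: [0.5572, 0.009, 0.1786]
tool_rot: [0.7, 0.092, 0.702, -0.092]
contact_force: [0.6, -0.2, -2.5]
gripper_width: 0.651
time: 37.88
tool_pos: [0.5566, 0.0116, 0.179]
tool_rot: [0.701, 0.091, 0.702, -0.091]
contact_force: [1.4, 0.3, -3.0]
gripper_width: 0.647
t 37.88 pos [0.5566 0.0116 0.179 ] zyaw -14.77 xdown [-1.8e-03  6.0e-04 -1.0e+00] F [ 1.4  0.3 -3. ] grip 0.647 j [-0.11 -0.09  1.8   0.    1.44  0.14]
twist now [ 0.  -0.1 -0. ] delta_cm in current axes [11.2  -0.02  0.25] after-twist axes [11.2  -0.02  0.23] world [  0.22  -0.08 -11.2 ]
```

```bash
python3 -m inch '[{"fingers":-1,"delta_pos":[3,0,0.15],"twist":[0,0,0]},{"fingers":-1,"delta_pos":[4,0,0],"twist":[0,0,0]},{"fingers":-1,"delta_pos":[3,0,0],"twist":[0,0,0]},{"fingers":-1,"delta_pos":[1,0,0],"twist":[0,0,0]},{"fingers":-1,"delta_pos":[0,0,0],"twist":[0,0,0]}]'; python3 -m inch '[{"fingers":-1,"delta_pos":[0.15,0,0],"twist":[0,0,0]},{"fingers":-1,"delta_pos":[0,0,0],"twist":[0,0,0]}]'
```

```text
time: 38.5
tool_pos: [0.5587, 0.0113, 0.0701]
tool_rot: [0.701, 0.091, 0.701, -0.091]
contact_force: [0.4, 0.8, -2.9]
gripper_width: 0.65
time: 38.75
tool_pos: [0.5598, 0.0106, 0.0698]
tool_rot: [0.702, 0.091, 0.7, -0.091]
contact_force: [-0.2, 0.3, -3.3]
gripper_width: 0.649
```

```bash
python3 -m inch '[{"fingers":-1,"delta_pos":[0.2,0,0],"twist":[0,0,0]},{"fingers":-1,"delta_pos":[0,0,0],"twist":[0,0,0]}]'; python3 -m inch '[{"fingers":-1,"delta_pos":[0.15,0,0],"twist":[0,0,0]},{"fingers":-1,"delta_pos":[0,0,0],"twist":[0,0,0]}]'
```

```text
time: 39.0
tool_pos: [0.5592, 0.0105, 0.0668]
tool_rot: [0.702, 0.091, 0.701, -0.091]
contact_force: [0.1, 0.6, -1.7]
gripper_width: 0.647
time: 39.25
tool_pos: [0.5592, 0.0105, 0.0667]
tool_rot: [0.701, 0.091, 0.701, -0.091]
contact_force: [-5.2, 0.4, 6.3]
gripper_width: 0.649
```

Down. Releasing, then on to the mill at (0.4981,0.3901).

```bash
python3 -m inch '[{"fingers":1,"delta_pos":[0,0,0],"twist":[0,0,0]},{"fingers":1,"delta_pos":[0,0,0],"twist":[0,0,0]},{"fingers":1,"delta_pos":[-2,0,0],"twist":[0,0,0]},{"fingers":1,"delta_pos":[-4,0,0],"twist":[0,0,0]},{"fingers":1,"delta_pos":[-4,0,0],"twist":[-3.8,0,0]}]'; python3 go.py .4981 .3905 .16 -11
```

```text
time: 39.88
tool_pos: [0.559, 0.0106, 0.1673]
tool_rot: [0.704, 0.067, 0.704, -0.067]
contact_force: [0.0, -0.3, 0.2]
gripper_width: 1.005
t 39.88 pos [0.559  0.0106 0.1673] zyaw -10.87 xdown [ 1.e-03 -1.e-04 -1.e+00] F [ 0.  -0.3  0.2] grip 1.005 j [-0.11 -0.08  1.8   0.    1.42  0.08]
twist now [ 0.1  0.1 -0. ] delta_cm in current axes [  0.72  36.16 -13.15] after-twist axes [  0.73  36.13 -13.23] world [-6.09 37.99 -0.73]
```

```bash
python3 -m inch '[{"fingers":1,"delta_pos":[0,5.16,-1.88],"twist":[0,0,0]},{"fingers":1,"delta_pos":[0,5.16,-1.88],"twist":[0,0,0]},{"fingers":1,"delta_pos":[0,5.16,-1.88],"twist":[0,0,0]},{"fingers":1,"delta_pos":[0,5.16,-1.88],"twist":[0,0,0]},{"fingers":1,"delta_pos":[0,5.16,-1.88],"twist":[0,0,0]}]'; python3 -m inch '[{"fingers":1,"delta_pos":[0,5.16,-1.88],"twist":[0,0,0]},{"fingers":1,"delta_pos":[0,5.16,-1.88],"twist":[0,0,0]},{"fingers":1,"delta_pos":[0,0,0],"twist":[0,0,0]},{"fingers":1,"delta_pos":[0,0,0],"twist":[0,0,0]}]'; python3 go.py .4981 .3905 .0655 -11
python3 - <<'E'
from h import *
a=grab('top','top12')
W=cloud(a)
m=((W[...,2]>.118)&(W[...,2]<.14)&(abs(W[...,0]-.558)<.045)&(W[...,1]>-.025)&(W[...,1]<.05));r=cv2.minAreaRect((W[m][:,:2]*1000).astype(np.float32));print(r,np.median(W[m][:,2]))
E
```

```text
time: 40.5
tool_pos: [0.5158, 0.2838, 0.1668]
tool_rot: [0.705, 0.068, 0.703, -0.067]
contact_force: [1.0, -0.3, -0.3]
gripper_width: 1.004
time: 41.0
tool_pos: [0.4987, 0.3904, 0.1659]
tool_rot: [0.704, 0.068, 0.704, -0.067]
contact_force: [-0.1, 0.2, 0.3]
gripper_width: 1.002
t 41.0 pos [0.4987 0.3904 0.1659] zyaw -10.95 xdown [ 1.e-03  1.e-04 -1.e+00] F [-0.1  0.2  0.3] grip 1.002 j [ 0.55  0.1   1.63 -0.    1.42  0.74]
twist now [ 0.   0.1 -0. ] delta_cm in current axes [10.04 -0.   -0.07] after-twist axes [10.04  0.   -0.06] world [-6.000e-02  1.000e-02 -1.004e+01]
((559.052001953125, 10.834827423095703), (56.27891159057617, 57.604774475097656), 74.74072265625) 0.13284036017582923
```

The canister is back at (559.1,10.8) mm; it started at (558.1,11.6). Gripping the mill.

```bash
python3 -m inch '[{"fingers":1,"delta_pos":[3,0,0],"twist":[0,0,0]},{"fingers":1,"delta_pos":[4,0,0],"twist":[0,0,0]},{"fingers":1,"delta_pos":[2.2,0,0],"twist":[0,0,0]},{"fingers":1,"delta_pos":[0.9,0,0],"twist":[0,0,0]},{"fingers":1,"delta_pos":[0,0,0],"twist":[0,0,0]}]'; python3 -m inch '[{"fingers":-1,"delta_pos":[0,0,0],"twist":[0,0,0]},{"fingers":-1,"delta_pos":[0,0,0],"twist":[0,0,0]},{"fingers":-1,"delta_pos":[0,0,0],"twist":[0,0,0]},{"fingers":-1,"delta_pos":[0,0,0],"twist":[0,0,0]}]'; python3 go.py .5737 .0770 .16 -11
```

```text
time: 41.68
tool_pos: [0.4989, 0.39, 0.0642]
tool_rot: [0.704, 0.068, 0.704, -0.068]
contact_force: [-0.8, -0.4, 0.1]
gripper_width: 0.996
time: 42.18
tool_pos: [0.4986, 0.3911, 0.0656]
tool_rot: [0.704, 0.068, 0.704, -0.067]
contact_force: [-3.3, 0.2, 6.0]
gripper_width: 0.501
t 42.17 pos [0.4986 0.3911 0.0656] zyaw -10.97 xdown [ 5.0e-04  1.4e-03 -1.0e+00] F [-3.3  0.2  6. ] grip 0.501 j [0.55 0.19 1.7  0.   1.25 0.74]
twist now [ 0.   0.  -0.1] delta_cm in current axes [ -9.49 -29.39  13.35] after-twist axes [ -9.44 -29.4   13.36] world [  7.51 -31.41   9.44]
```

```bash
python3 -m inch '[{"fingers":-1,"delta_pos":[-2,0,0],"twist":[0,0,0]},{"fingers":-1,"delta_pos":[-5,0,0],"twist":[0,0,0]},{"fingers":-1,"delta_pos":[-5,0,0],"twist":[0,0,0]},{"fingers":-1,"delta_pos":[0,-2.5,1.15],"twist":[0,0,0]},{"fingers":-1,"delta_pos":[0,-4.8,2.2],"twist":[0,0,0]}]'; python3 -m inch '[{"fingers":-1,"delta_pos":[0,-4.8,2.2],"twist":[0,0,0]},{"fingers":-1,"delta_pos":[0,-4.8,2.2],"twist":[0,0,0]},{"fingers":-1,"delta_pos":[0,-4.8,2.2],"twist":[0,0,0]},{"fingers":-1,"delta_pos":[0,-4.8,2.2],"twist":[0,0,0]},{"fingers":-1,"delta_pos":[0,-2.8,1.25],"twist":[0,0,0]}]';  python3 -m inch '[{"fingers":-1,"delta_pos":[0,0,0],"twist":[0,0,0]},{"fingers":-1,"delta_pos":[0,0,0],"twist":[0,0,0]}]'; python3 go.py .574 .0778 .0706 -11
```

```text
time: 42.8
tool_pos: [0.518, 0.3126, 0.1861]
tool_rot: [0.705, 0.067, 0.703, -0.066]
contact_force: [0.0, -0.3, -2.3]
gripper_width: 0.5
time: 43.42
tool_pos: [0.5746, 0.0745, 0.1848]
tool_rot: [0.704, 0.068, 0.703, -0.069]
contact_force: [0.2, 0.4, -3.0]
gripper_width: 0.5
time: 43.68
tool_pos: [0.5741, 0.0774, 0.1843]
tool_rot: [0.704, 0.068, 0.704, -0.068]
contact_force: [0.3, 0.7, -1.6]
gripper_width: 0.5
t 43.67 pos [0.5741 0.0774 0.1843] zyaw -10.98 xdown [ 3.e-04  3.e-04 -1.e+00] F [ 0.3  0.7 -1.6] grip 0.5 j [ 0.01 -0.04  1.74  0.    1.45  0.2 ]
twist now [ 0.  0. -0.] delta_cm in current axes [11.37  0.04 -0.02] after-twist axes [11.37  0.04 -0.02] world [-1.000e-02  4.000e-02 -1.137e+01]
```

```bash
python3 -m inch '[{"fingers":-1,"delta_pos":[3,0,0],"twist":[0,0,0]},{"fingers":-1,"delta_pos":[4,0,0],"twist":[0,0,0]},{"fingers":-1,"delta_pos":[3,0,0],"twist":[0,0,0]},{"fingers":-1,"delta_pos":[1,0,0],"twist":[0,0,0]},{"fingers":-1,"delta_pos":[0.1,0,0],"twist":[0,0,0]}]'; python3 -m inch '[{"fingers":-1,"delta_pos":[0.15,0,0],"twist":[0,0,0]},{"fingers":-1,"delta_pos":[0,0,0],"twist":[0,0,0]}]'
```

```text
time: 44.3
tool_pos: [0.5741, 0.0778, 0.0729]
tool_rot: [0.704, 0.067, 0.704, -0.067]
contact_force: [-0.4, 0.2, -1.8]
gripper_width: 0.505
time: 44.55
tool_pos: [0.5752, 0.0772, 0.0729]
tool_rot: [0.705, 0.068, 0.703, -0.068]
contact_force: [-0.3, 0.0, -2.2]
gripper_width: 0.496
```

```bash
python3 -m inch '[{"fingers":-1,"delta_pos":[0.15,0,0],"twist":[0,0,0]},{"fingers":-1,"delta_pos":[0,0,0],"twist":[0,0,0]}]'; python3 -m inch '[{"fingers":-1,"delta_pos":[0.15,0,0],"twist":[0,0,0]},{"fingers":-1,"delta_pos":[0,0,0],"twist":[0,0,0]}]'
```

```text
time: 44.8
tool_pos: [0.5748, 0.0771, 0.0706]
tool_rot: [0.704, 0.068, 0.703, -0.068]
contact_force: [0.6, -0.1, -0.8]
gripper_width: 0.498
time: 45.05
tool_pos: [0.5749, 0.0772, 0.0705]
tool_rot: [0.704, 0.068, 0.704, -0.068]
contact_force: [-3.0, 0.1, 6.7]
gripper_width: 0.501
```

Seated. Releasing and backing off for the final check.

```bash
python3 -m inch '[{"fingers":1,"delta_pos":[0,0,0],"twist":[0,0,0]},{"fingers":1,"delta_pos":[0,0,0],"twist":[0,0,0]},{"fingers":1,"delta_pos":[-2,0,0],"twist":[0,0,0]},{"fingers":1,"delta_pos":[-5,0,0],"twist":[0,0,0]},{"fingers":1,"delta_pos":[-5,0,0],"twist":[0,0,0]}]'; python3 -m inch '[{"fingers":1,"delta_pos":[0,5,-1.5],"twist":[0,0,0]},{"fingers":1,"delta_pos":[0,5,-1.5],"twist":[0,0,0]},{"fingers":1,"delta_pos":[0,5,-1.5],"twist":[0,0,0]},{"fingers":1,"delta_pos":[0,5,-1.5],"twist":[0,0,0]},{"fingers":1,"delta_pos":[0,0,0],"twist":[0,0,0]}]'
python3 - <<'E'
from h import *
b=grab('side','side13');a=grab('top','top13')
cv2.imwrite('pics/c13.png',np.hstack([cv2.resize(a['pixels'][90:310,200:560],(409,250)),cv2.resize(b['pixels'][110:410,250:550],(250,250))]))
for n,f in(('side',b),('top',a)):
    W=cloud(f)
    for nm,(x,y),z0,z1,w in(('mill',(.5715,.078),.128,.145,.034),('can',(.558,.0116),.118,.14,.04),('jar',(.543,-.0605),.118,.132,.038),('tin',(.5045,-.337),.04,.055,.085),('pot',(.654,.109),.042,.057,.025),('shaker',(.622,-.121),.058,.07,.025)):
        m=((W[...,2]>z0)&(W[...,2]<z1)&(abs(W[...,0]-x)<w)&(abs(W[...,1]-y)<w))
        if m.sum()>5:
            r=cv2.minAreaRect((W[m][:,:2]*1000).astype(np.float32));print(n,nm,np.round(r[0],1),np.round(r[1],1),np.median(W[m][:,2]).round(4))
s=manip.state();print(s['time'],s['contact_force'],s['gripper_width'],s['tool_pos'])
E
```

```text
time: 45.68
tool_pos: [0.5741, 0.0771, 0.1908]
tool_rot: [0.704, 0.068, 0.704, -0.068]
contact_force: [1.0, -0.1, 0.2]
gripper_width: 1.003
time: 46.3
tool_pos: [0.5529, 0.288, 0.1899]
tool_rot: [0.704, 0.066, 0.704, -0.066]
contact_force: [-0.4, 0.3, 0.1]
gripper_width: 1.0
side mill [573.5  76.9] [40.6 42.4] 0.1339
side can [559.   10.9] [57.4 55.9] 0.1325
side jar [543.6 -60.7] [56.9 57.2] 0.1256
side tin [ 505.  -336.3] [ 47.7 152.1] 0.0484
side pot [653.8 111.5] [37.1 35.6] 0.0482
side shaker [ 621.7 -122. ] [27.8 32.2] 0.0629
top mill [573.   77.6] [41.8 42.8] 0.1339
top can [559.1  10.8] [56.1 57. ] 0.1328
top jar [543.2 -61.4] [55.2 56.9] 0.1259
top tin [ 504.4 -337.3] [ 47.1 151.8] 0.0489
top pot [653.9 109.3] [36.9 35. ] 0.0496
top shaker [ 621.5 -121.1] [30.2 31.1] 0.0634
46.4 [-0.04799953 -0.30542728  0.47708785] 1.0010699265468224 [0.55354553 0.28502857 0.18941085]
```

View pics/c13.png

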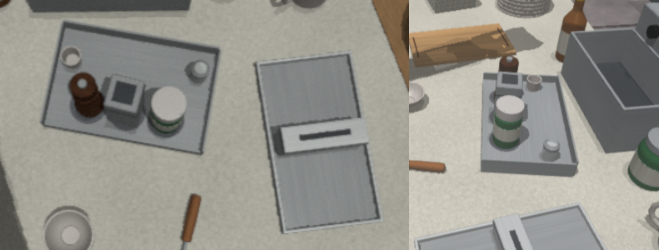

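The last picture shows everything upright and in place: the three on the rack around (85,95), (122,95) and (167,107), and the tin in the tray at (322,133). Handing in.

```bash
python3 -c "
from plant import manip
print(manip.job_done())"
```

```text
the job is handed in; nothing more can be done
None
```

I put the mill, canister and jar on the board, moved the tin into the tray, then set the jar, canister and mill back on their own spots. The job was handed in at about 46 s, and `job_done` reported no verdict.

**Last checks (both cameras):**
- **Jar, canister and mill:** all three stand upright, about 1–2 mm from where I first measured them.
- **Tin:** it lies flat, lid up, in the tray, about 1–2 mm from the tray centre.
- **Pot and shaker:** they moved no more than about 1 mm in the top view. The side camera puts the pot 2–3 mm off the first top-view reading, which is within calibration.
- **Gripper:** it is fully open, clear of everything, with no contact force.

**What disagreed:** the reported TCP height is about 28–47 mm below where the cameras show the fingertips, depending on how open the fingers are. Because of this, the first mill grasp closed on the nut, pressing at about 9 N without tipping it. I opened, measured the offset, and used it for every later grasp.

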